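Clear the hotplate and pin it down

ROBOT

A 6-joint arm with a two-finger parallel gripper is mounted at the origin on the work surface. World frame = base frame: x ahead of the robot, y to its left, z up, the work surface at z = 0. Lengths are in m, angles in rad, forces in N, time in s.
With the tool pointing down it reaches from about 0.375 to 0.9 m from the base axis. Payload 3.1 kg.
Tool frame: the origin (TCP) lies between the finger pads; the fingertips stand 8 mm ahead of it and the grasp point (between the pads) lies 11 mm behind it; z points along the fingers, y is the line along which they close (so a half turn about z gives the same grasp; the last joint's range is limited). The gripper opens to 87 mm and grips with 3 to 60 N. Pads are 19 mm wide; open, the fingers measure 117 mm over their backs; the gripper's body (75 mm by 190 mm) begins 51 mm behind the grasp point.
Start: joints at [-1.425, 0.527, 1.433, -0, 1.181, -0.178], TCP at [0.199, -0.592, 0.231] pointing down, gripper open.
Joint ranges: [-3.08, 3.08], [-0.75, 2.2], [0.22, 2.44], [-1.43, 4.57], [0, 2.65], [-2.85, 2.85]. Speed limits (rad/s): [2.79, 2.79, 3.14, 3.14, 3.14, 3.14].

INTERFACE

Orientations are given as a rotation vector (axis times angle).
In Python, from cell import bot gives the robot as it stands.
- The arm moves only by the tool apply_moves, never from a script. Its argument "motion" is a list of rows, each an object with "claw": the closure, from 0 (fully open) to 1 (shut); "offset": the shift along the world's x, y, z normalised to -1 to 1, where 1 is 0.025 m, a list of three; "delta_rot": the turn, a rotation vector about the world's x, y, z normalised to -1 to 1, where 1 is 5 degrees, a list of three. In form: [{"claw": claw, "offset": [dx, dy, dz], "delta_rot": [ax, ay, az]}, ...]. A call has 1 to 20 rows; each row shifts and turns the commanded pose from where the row before left it; what a row does not reach is not made up. A row lasts 1/12 s, in which the tool goes at most 41.7 mm and 7.16 degrees, less where a joint would pass 70% of its speed; a pose out of reach is approached as far as the arm can. A call with a number of a shift or a turn outside -1 to 1 is refused whole. A call with a gripper value outside its range is refused whole. The fingers move at their own pace and stop on an object; "grip_force" is the grip in N (left out, the last holds). Time passes only in rows, so rows that do not move let the fingers close. It gives the time, the measured TCP pose, the force, the opening and the grip force at its end, in the units of the state.
- bot.get_obs(): the state, without advancing time (a new reading comes with each control period).
- bot.get_image(name): name is "side" or "top" or "wrist"; returns a dict with "image" (384x512x3 uint8, red, green, blue), "z_map" (384x512 float32, m along the optical axis (not along the pixel's ray), 0 where there is no reading), "fovy" (degrees; the focal length in pixels is half the picture's height over the tangent of half this angle, whatever the lens; pixels are square), "cx", "cy" (the principal point, pixels), "D" ([k1, k2, p1, p2, k3] as OpenCV has them; the pictures are not rectified), "camera_from_world" (4x4, takes a point from world to camera coordinates); the wrist camera has in their place "hand_eye" (4x4, takes a point from camera to tool coordinates, whose origin is the TCP and whose axes are the flange's). Camera axes: x right, y down, z forward; pixel columns grow to the right and rows downward; lengths in m; the calibration is good to about 2 mm. A picture is of the moment at which its call begins: read the wrist's pose just before it.
- bot.finish_job(): hands the job in; it is judged then, once.
The state is a dict: "t": time; "qpos": joint angles; "qd": joint speeds; "joint_efforts": joint torques, N m; "tool_pos": TCP position; "eef_rot": TCP orientation; "ft_force": force on the tool from outside, world axes, zero at the start; "ft_torque": the same for the moment, N m; "finger_gap": opening from 0.0 (shut) to 1.0 (fully open); "grasp_force": force on a finger pad.
Only numpy, scipy, OpenCV 4.12 (cv2) and the standard library are available. Lean on these libraries where they do the work, as an engineer would, in place of code of your own. Each camera call takes 0.05 s, during which the arm holds its last target. There are 200 camera calls.

TASK

Get the barbecue hotplate ready: with the scraper block, sweep all the wood chips off the hotplate into the trough along its open edge. Once they are all in the trough, take the locking pins from the wooden block and push each one down through a fork and lug of its own until its head sits flush on the fork. Leave the scraper standing flat on the trivet it came from, and do not disturb the canister, spice tin or tongs.

Things in the scene. Friction and masses are not known exactly. Their poses are not given: they have to be found in the camera images.
- hotplate: fixed dark steel hotplate; origin at its centre at paver level, z up. Flat surface 200 (x) by 270 (y) mm, 45 mm above the origin. Lips 5 mm thick, 8 mm high, along both x edges and the +y edge, just outside the surface; the -y edge (y=-135) is open and drops into the trough. Four steel forks along the +y side, a lug of the hotplate between the two arms of each
- trough (a point): centre of the floor of the open aluminium chip trough along the hotplate's -y edge, 6 mm above the paver; inside 200 mm along hotplate x by 80 mm along y (hotplate y -135 to -215); outer and end walls 5 mm thick, top 42 mm above the paver. Axes as the hotplate
- fork0_hole (a point): mouth of fork 0's vertical hole: its centre at the upper face of the upper arm (hotplate x=-84, y=175, z=56 mm). Fork 44 (x) by 60 (y) mm, from 25 mm on the plate side to 35 mm away from it. The 19 mm hole runs through upper arm, lug and lower arm to 12 mm above the paver; free below for the pin's tip. Axes as the hotplate
- fork1_hole (a point): mouth of fork 1's vertical hole: its centre at the upper face of the upper arm (hotplate x=-28, y=175, z=56 mm). Fork 44 (x) by 60 (y) mm, from 25 mm on the plate side to 35 mm away from it. The 19 mm hole runs through upper arm, lug and lower arm to 12 mm above the paver; free below for the pin's tip. Axes as the hotplate
- fork2_hole (a point): mouth of fork 2's vertical hole: its centre at the upper face of the upper arm (hotplate x=28, y=175, z=56 mm). Fork 44 (x) by 60 (y) mm, from 25 mm on the plate side to 35 mm away from it. The 19 mm hole runs through upper arm, lug and lower arm to 12 mm above the paver; free below for the pin's tip. Axes as the hotplate
- fork3_hole (a point): mouth of fork 3's vertical hole: its centre at the upper face of the upper arm (hotplate x=84, y=175, z=56 mm). Fork 44 (x) by 60 (y) mm, from 25 mm on the plate side to 35 mm away from it. The 19 mm hole runs through upper arm, lug and lower arm to 12 mm above the paver; free below for the pin's tip. Axes as the hotplate
- skewer_block: fixed wooden block 192 x 60 x 70 mm (x, y, z), origin at the centre of its underside; four vertical 21 mm holes on its x axis at x=-72, -24, 24, 72 mm in which the locking pins stand
- pin0: headed steel locking pin (some may be absent), about 180 g, standing head up in the skewer block. Origin: centre of the underside of its head (the seating face), z up along the pin. Shank 16 mm diameter, 48 mm long below the origin, its last 7 mm tapering to 8 mm; head: steel flange 40 mm diameter, 6 mm thick, then a red round grip 26 mm diameter from 6 to 40 mm above the origin
- pin1: headed steel locking pin (some may be absent), about 180 g, standing head up in the skewer block. Origin: centre of the underside of its head (the seating face), z up along the pin. Shank 16 mm diameter, 48 mm long below the origin, its last 7 mm tapering to 8 mm; head: steel flange 40 mm diameter, 6 mm thick, then a red round grip 26 mm diameter from 6 to 40 mm above the origin
- pin2: headed steel locking pin (some may be absent), about 180 g, standing head up in the skewer block. Origin: centre of the underside of its head (the seating face), z up along the pin. Shank 16 mm diameter, 48 mm long below the origin, its last 7 mm tapering to 8 mm; head: steel flange 40 mm diameter, 6 mm thick, then a red round grip 26 mm diameter from 6 to 40 mm above the origin
- pin3: headed steel locking pin (some may be absent), about 180 g, standing head up in the skewer block. Origin: centre of the underside of its head (the seating face), z up along the pin. Shank 16 mm diameter, 48 mm long below the origin, its last 7 mm tapering to 8 mm; head: steel flange 40 mm diameter, 6 mm thick, then a red round grip 26 mm diameter from 6 to 40 mm above the origin
- trivet: fixed round blue ceramic trivet, 170 mm diameter, 10 mm thick, origin at the centre of its underside
- trivet_top (a point): centre of the trivet's upper face, z up
- scraper: loose scraper block, about 350 g, origin at the centre of its flat underside: steel block 112 (x) x 34 (y) x 22 (z) mm, with an upright dark wooden handle rib on top, 90 (x) x 22 (y) mm, from 22 to 72 mm above the origin. It starts standing on the trivet; the long side (x) is the scraping edge
- chip0: loose rigid wood chip (some may be absent), 60 x 24 x 14 mm (x, y, z), about 18 g, origin at the centre of its underside; starts lying flat on the hotplate
- chip1: loose rigid wood chip (some may be absent), 60 x 24 x 14 mm (x, y, z), about 18 g, origin at the centre of its underside; starts lying flat on the hotplate
- chip2: loose rigid wood chip (some may be absent), 60 x 24 x 14 mm (x, y, z), about 18 g, origin at the centre of its underside; starts lying flat on the hotplate
- chip3: loose rigid wood chip (some may be absent), 60 x 24 x 14 mm (x, y, z), about 18 g, origin at the centre of its underside; starts lying flat on the hotplate
- chip4: loose rigid wood chip (some may be absent), 60 x 24 x 14 mm (x, y, z), about 18 g, origin at the centre of its underside; starts lying flat on the hotplate
- canister: bystander: white screw-top plastic canister with green lid, 100 mm diameter, 131 mm high, origin at the centre of its underside; leave it alone
- spice_tin: bystander: small stainless tin, 62 mm diameter, 69 mm high, origin at the centre of its underside; leave it alone
- tongs: bystander: orange silicone tongs, 218 mm long along x, 66 mm wide, 14 mm high, origin at the middle of the underside; leave them alone
There are look-alikes about, which are no part of the job. What is shaped like the pin2 but turquoise is not meant.

How it is judged:
On the way, in this order (a step that is already met when the one before it is completed fails the run):
1. the scraper block pushes a wood chip ((contact force between scraper and chip0 above 0.05 N or contact force between scraper and chip1 above 0.05 N or contact force between scraper and chip2 above 0.05 N or contact force between scraper and chip3 above 0.05 N or contact force between scraper and chip4 above 0.05 N)).
2. all wood chips lie in the trough (y of chip0 in the frame of hotplate between -0.222 and -0.13 m and x of chip0 in the frame of hotplate between -0.108 and 0.108 m and z of each of chip0, chip1, chip2, chip3, chip4 in the frame of hotplate below 0.05 m and y of chip1 in the frame of hotplate between -0.222 and -0.13 m and x of chip1 in the frame of hotplate between -0.108 and 0.108 m and y of chip2 in the frame of hotplate between -0.222 and -0.13 m and x of chip2 in the frame of hotplate between -0.108 and 0.108 m and y of chip3 in the frame of hotplate between -0.222 and -0.13 m and x of chip3 in the frame of hotplate between -0.108 and 0.108 m and y of chip4 in the frame of hotplate between -0.222 and -0.13 m and x of chip4 in the frame of hotplate between -0.108 and 0.108 m), for 0.2 s.
3. all locking pins are seated, each in a fork (((horizontal distance between pin0 and fork0_hole below 0.004 m and z of pin0 in the frame of fork0_hole between -0.004 and 0.003 m) or (horizontal distance between pin0 and fork1_hole below 0.004 m and z of pin0 in the frame of fork1_hole between -0.004 and 0.003 m) or (horizontal distance between pin0 and fork2_hole below 0.004 m and z of pin0 in the frame of fork2_hole between -0.004 and 0.003 m) or (horizontal distance between pin0 and fork3_hole below 0.004 m and z of pin0 in the frame of fork3_hole between -0.004 and 0.003 m)) and ((horizontal distance between pin1 and fork0_hole below 0.004 m and z of pin1 in the frame of fork0_hole between -0.004 and 0.003 m) or (horizontal distance between pin1 and fork1_hole below 0.004 m and z of pin1 in the frame of fork1_hole between -0.004 and 0.003 m) or (horizontal distance between pin1 and fork2_hole below 0.004 m and z of pin1 in the frame of fork2_hole between -0.004 and 0.003 m) or (horizontal distance between pin1 and fork3_hole below 0.004 m and z of pin1 in the frame of fork3_hole between -0.004 and 0.003 m)) and ((horizontal distance between pin2 and fork0_hole below 0.004 m and z of pin2 in the frame of fork0_hole between -0.004 and 0.003 m) or (horizontal distance between pin2 and fork1_hole below 0.004 m and z of pin2 in the frame of fork1_hole between -0.004 and 0.003 m) or (horizontal distance between pin2 and fork2_hole below 0.004 m and z of pin2 in the frame of fork2_hole between -0.004 and 0.003 m) or (horizontal distance between pin2 and fork3_hole below 0.004 m and z of pin2 in the frame of fork3_hole between -0.004 and 0.003 m)) and ((horizontal distance between pin3 and fork0_hole below 0.004 m and z of pin3 in the frame of fork0_hole between -0.004 and 0.003 m) or (horizontal distance between pin3 and fork1_hole below 0.004 m and z of pin3 in the frame of fork1_hole between -0.004 and 0.003 m) or (horizontal distance between pin3 and fork2_hole below 0.004 m and z of pin3 in the frame of fork2_hole between -0.004 and 0.003 m) or (horizontal distance between pin3 and fork3_hole below 0.004 m and z of pin3 in the frame of fork3_hole between -0.004 and 0.003 m)) and angle between each of pin0, pin1, pin2, pin3's own z axis and vertical below 0.08 rad), for 0.2 s.
At the end, for the whole second after the job is handed in: every chip present lies in the trough (its origin within the trough's walls); every pin present is upright in a fork hole (within 4 mm of its axis, head within 3 mm of the fork's upper face); the scraper stands flat on the trivet within 75 mm of its centre (all of step 2 and all of step 3 and horizontal distance between scraper and trivet_top below 0.075 m and z of scraper in the frame of trivet_top between -0.003 and 0.004 m and angle between scraper's own z axis and vertical below 0.08 rad and linear speed of each of pin0, pin1, pin2, pin3 below 0.02 m/s); the robot touches nothing.
It fails at once if the canister is pushed more than 30 mm or tipped over (distance of canister from where it was at the start of the episode above 0.03 m or angle between canister's own z axis and vertical above 0.5 rad).
It fails at once if the spice tin is pushed more than 30 mm or tipped over (distance of spice_tin from where it was at the start of the episode above 0.03 m or angle between spice_tin's own z axis and vertical above 0.5 rad).
It fails at once if the tongs is pushed more than 30 mm or tipped over (distance of tongs from where it was at the start of the episode above 0.03 m or angle between tongs's own z axis and vertical above 0.5 rad).
Of chip0, chip1, chip2, chip3, chip4 only 3 to 5 are there at a start; the rules pass over those that are not, and their reading is None.
Of pin0, pin1, pin2, pin3 only 3 to 4 are there at a start; the rules pass over those that are not, and their reading is None.
At some moment in a run one of scraper, chip0, chip1, chip2, chip3, chip4 may be knocked a few centimetres aside while the robot is not near it.
It also fails if it takes over 210 s, if anything falls off the work surface, if the arm or the gripper's body presses on something with over 40 N, if the wrist force passes 120 N, or if a joint passes its speed limit or range.

## Working session

There is one attempt and no reset: what is moved stays moved. The work goes in short steps, Python scripts to look and compute and a tool call to move; the robot and the scene stay as the last step left them, time stands still between calls to the robot, and variables do not carry over. Pictures are saved under pics/ and viewed, at most 14 in all, crops included, and the job is handed in when it is done.

Besides the shell and the picture viewer there is one more tool, called after ">>>" as name(argument=value, ...) on one line, values as JSON. apply_moves: Moves the arm, as the interface text tells. Its arguments: {"type":"object","properties":{"motion":{"type":"array","items":{"type":"object","properties":{"claw":{"type":"number"},"offset":{"type":"array","items":{"type":"number","minimum":-1,"maximum":1}},"delta_rot":{"type":"array","items":{"type":"number","minimum":-1,"maximum":1}}}}},"grip_force":{"type":"number"}},"required":["motion"]}

```bash
mkdir -p pics; ls
cat > h.py <<'E'
import numpy as np, cv2, pickle
from cell import bot
from scipy.spatial.transform import Rotation as R
def K(im):
    f=im["image"].shape[0]/2/np.tan(np.radians(im["fovy"])/2)
    return np.array([[f,0,im["cx"]],[0,f,im["cy"]],[0,0,1.]])
def grab(name):
    o=bot.get_obs(); im=bot.get_image(name)
    if name=="wrist":
        T=np.eye(4); T[:3,:3]=R.from_rotvec(o["eef_rot"]).as_matrix(); T[:3,3]=o["tool_pos"]
        im["W"]=T@im["hand_eye"]
    else: im["W"]=np.linalg.inv(im["camera_from_world"])
    return im
def save(im,fn,crop=None,s=1):
    a=im["image"][:,:,::-1]
    if crop: a=a[crop[1]:crop[3],crop[0]:crop[2]]
    cv2.imwrite("pics/"+fn,cv2.resize(a,None,fx=s,fy=s,interpolation=cv2.INTER_CUBIC))
def rays(im,uv):
    p=cv2.undistortPoints(np.array(uv,float).reshape(-1,1,2),K(im),np.array(im["D"],float)).reshape(-1,2)
    d=np.c_[p,np.ones(len(p))]@im["W"][:3,:3].T
    return im["W"][:3,3],d
def onplane(im,uv,z):
    c,d=rays(im,uv); return c+d*((z-c[2])/d[:,2])[:,None]
def depth(im,uv):
    c,d=rays(im,uv); uv=np.array(uv).reshape(-1,2).astype(int)
    return c+d*im["z_map"][uv[:,1],uv[:,0]][:,None]
def proj(im,P):
    M=np.linalg.inv(im["W"]); return cv2.projectPoints(np.array(P,float).reshape(-1,1,3),cv2.Rodrigues(M[:3,:3])[0],M[:3,3],K(im),np.array(im["D"],float))[0].reshape(-1,2)
def tri(ims,uvs):
    A=np.zeros((3,3));b=np.zeros(3)
    for im,uv in zip(ims,uvs):
        c,d=rays(im,[uv]); d=d[0]/np.linalg.norm(d[0]); P=np.eye(3)-np.outer(d,d); A+=P;b+=P@c
    return np.linalg.solve(A,b)
E
python3 - <<'E'
from h import *
for n in ["top","side","wrist"]:
    im=grab(n); pickle.dump(im,open(f"{n}0.pkl","wb")); save(im,n+"0.png",s=1.5)
    print(n,im["W"][:3,3].round(3),im["fovy"],im["D"])
print(bot.get_obs())
E
```

```text
pics
top [0.507 0.038 1.44 ] 51.084813725776996 [-0.09712059  0.          0.          0.          0.        ]
side [-0.147  0.865  0.705] 42.703128488480274 [0.01617713 0.         0.         0.         0.        ]
wrist [ 0.272 -0.567  0.384] 63.0192021416168 [-0.04946572  0.          0.          0.          0.        ]
{'t': 0.15, 'qpos': array([-1.42550670e+00,  5.28256128e-01,  1.43361675e+00,  2.99400944e-05,
        1.18141488e+00, -1.78521427e-01]), 'qd': array([ 0.00068793, -0.00523062, -0.00475255, -0.00051229, -0.0003399 ,
       -0.00184886]), 'joint_efforts': array([ 3.98291504e-04, -4.40429842e+01, -1.76842940e+01,  6.33290224e-02,
        5.52437897e-02, -9.25071322e-05]), 'tool_pos': array([ 0.19880499, -0.59195147,  0.22979149]), 'eef_rot': array([-3.09883724e+00, -5.06131132e-01, -8.76814192e-05]), 'ft_force': array([-0.67458708,  0.00114404,  0.59176673]), 'ft_torque': array([ 0.04241265,  0.00593572, -0.03086265]), 'grasp_force': 0.0, 'finger_gap': 1.0038333870222027}
```

View pics/top0.png

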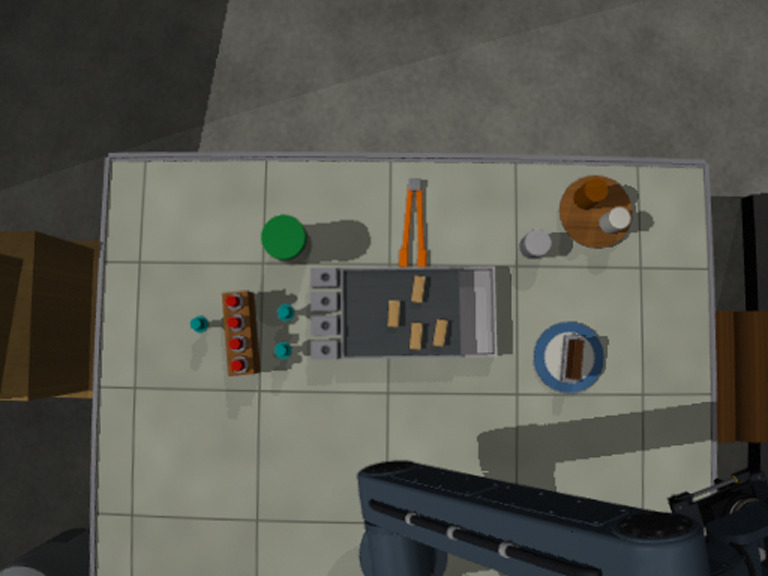

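View pics/side0.png

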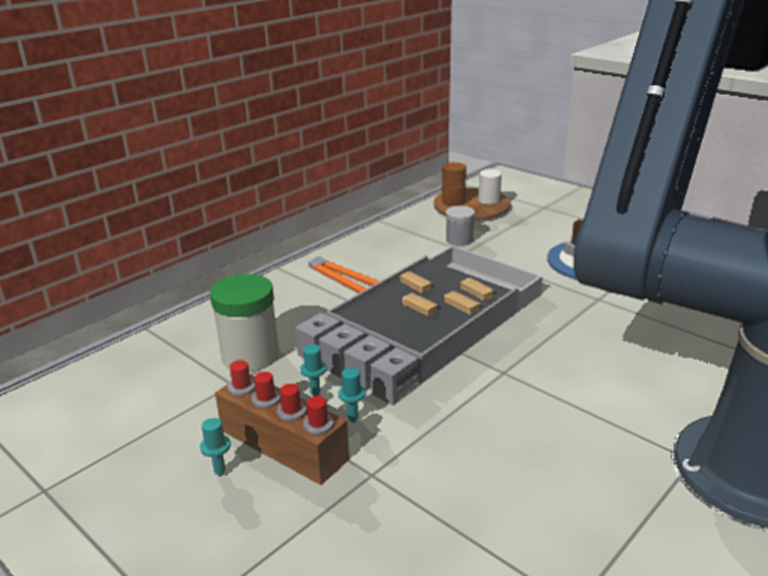

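Top view: four red pins in the block (px ~235,300–365), turquoise look-alikes at (199,323), (285,312) and (282,350), which I'll avoid. Four chips are on the plate at (418,289), (393,313), (416,335) and (441,332). The scraper is on the blue trivet at (573,358), and the forks are at (325,277–349). The side view agrees.

```bash
cat >> h.py <<'E'
def blobs(im,lo,hi,amin=20):
    h=cv2.cvtColor(im["image"],cv2.COLOR_RGB2HSV); m=cv2.inRange(h,np.array(lo),np.array(hi))
    n,l,s,c=cv2.connectedComponentsWithStats(m)
    out=[]
    for i in range(1,n):
        if s[i,4]>=amin:
            q=max(cv2.findContours((l==i).astype(np.uint8),cv2.RETR_EXTERNAL,cv2.CHAIN_APPROX_NONE)[0],key=len)
            out.append((c[i],s[i,4],cv2.minAreaRect(q),q,l==i))
    return out
def dpts(im,mask):
    v,u=np.nonzero(mask&(im["z_map"]>0)); return depth(im,np.c_[u,v])
E
python3 - <<'E'
from h import *
im=pickle.load(open("top0.pkl","rb")); H=cv2.cvtColor(im["image"],cv2.COLOR_RGB2HSV)
for u,v in [(573,358),(393,313),(441,332),(235,300),(282,238),(415,220),(285,312),(420,310),(538,243),(600,360)]:
    x,y=int(u/1.5),int(v/1.5); print((u,v),H[y,x],depth(im,[(x,y)])[0].round(3))
def rep(n,lo,hi,a=15):
    for c,A,r,q,m in blobs(im,lo,hi,a):
        P=dpts(im,m); print(n,c.round(1),A,np.median(P,0).round(4),P.min(0).round(3),P.max(0).round(3))
rep("red",(0,180,100),(6,255,255)); rep("teal",(80,120,60),(95,255,255)); rep("blue",(98,130,60),(115,255,255),200)
rep("orange",(7,220,150),(15,255,255)); rep("green",(55,150,60),(75,255,255)); rep("chip",(12,60,110),(24,200,255))
rep("tan", (0,80,20),(12,255,120),40)
E
```

```text
(573, 358) [ 13 186  59] [ 0.468 -0.38   0.083]
(393, 313) [ 18 132 154] [0.566 0.028 0.059]
(441, 332) [ 18 131 154] [ 0.522 -0.082  0.062]
(235, 300) [  2 243 144] [0.586 0.383 0.108]
(282, 238) [ 70 219 106] [0.725 0.275 0.129]
(415, 220) [ 34  28 129] [ 0.795 -0.021 -0.002]
(285, 312) [ 89 255 118] [0.561 0.272 0.084]
(420, 310) [105  16  62] [ 0.574 -0.035  0.043]
(538, 243) [160   6 137] [ 0.729 -0.303  0.066]
(600, 360) [105 147  66] [ 0.459 -0.469  0.007]
red [153.2 200.3] 39 [0.5853 0.3929 0.1088] [0.575 0.383 0.074] [0.596 0.409 0.115]
red [154.5 214.4] 43 [0.5384 0.3876 0.108 ] [0.526 0.376 0.078] [0.549 0.403 0.114]
red [155.7 228.8] 43 [0.4888 0.3808 0.1082] [0.479 0.371 0.103] [0.499 0.393 0.115]
red [156.9 243.1] 41 [0.4424 0.3755 0.109 ] [0.432 0.365 0.104] [0.452 0.386 0.115]
teal [189.8 207.9] 91 [0.5614 0.2752 0.0748] [ 0.545  0.259 -0.006] [0.58  0.305 0.092]
teal [131.9 215.8] 79 [0.5311 0.4748 0.0818] [0.514 0.462 0.002] [0.549 0.491 0.094]
teal [187.9 233.1] 89 [0.4768 0.2798 0.0585] [ 0.457  0.265 -0.01 ] [0.494 0.311 0.095]
blue [378.5 237.8] 688 [ 0.466  -0.
[... 1025 characters left out ...]
.0266  0.0582] [ 0.591 -0.04   0.039] [ 0.65  -0.013  0.066]
chip [152.7 198.4] 55 [0.6012 0.4167 0.0689] [ 0.553  0.366 -0.001] [0.613 0.44  0.077]
chip [261.8 208.5] 117 [0.5657 0.0282 0.058 ] [0.535 0.018 0.045] [0.593 0.041 0.065]
chip [292.8 221.4] 120 [ 0.5224 -0.0788  0.0574] [ 0.491 -0.093  0.045] [ 0.55  -0.065  0.063]
chip [276.6 223.6] 122 [ 0.5148 -0.0239  0.0575] [ 0.484 -0.034  0.038] [ 0.543 -0.01   0.064]
chip [151.1 233.1] 60 [0.4768 0.4077 0.0683] [ 0.416  0.396 -0.005] [0.532 0.436 0.077]
chip [ 11.8 265.8] 16 [ 0.3283  1.01   -0.0862] [ 0.326  0.985 -0.096] [ 0.333  1.04  -0.082]
tan [383.3 240.4] 155 [ 0.4576 -0.387   0.0795] [ 0.42  -0.402  0.034] [ 0.505 -0.373  0.086]
```

>>> apply_moves(motion=[{"claw": 0,"offset": [0.9,0.7,0.3],"delta_rot": [0,0,-0.37]},{"claw": 0,"offset": [0.9,0.7,0.3],"delta_rot": [0,0,-0.37]},{"claw": 0,"offset": [0.9,0.7,0.3],"delta_rot": [0,0,-0.37]},{"claw": 0,"offset": [0.9,0.7,0.3],"delta_rot": [0,0,-0.37]},{"claw": 0,"offset": [0.9,0.7,0.3],"delta_rot": [0,0,-0.37]},{"claw": 0,"offset": [0.9,0.7,0.3],"delta_rot": [0,0,-0.37]},{"claw": 0,"offset": [0.9,0.7,0.3],"delta_rot": [0,0,-0.37]},{"claw": 0,"offset": [0.9,0.7,0.3],"delta_rot": [0,0,-0.37]},{"claw": 0,"offset": [0.9,0.7,0.3],"delta_rot": [0,0,-0.37]},{"claw": 0,"offset": [0.9,0.7,0.3],"delta_rot": [0,0,-0.37]},{"claw": 0,"offset": [0,0,0]},{"claw": 0,"offset": [0,0,0]}])

```text
validation failed for argument at $.mo...
```

Run:
```python
from h import *
im=grab("wrist"); pickle.dump(im,open("w1.pkl","wb")); save(im,"w1.png",s=1.2); print(im["W"].round(3)); o=bot.get_obs();print(o["tool_pos"],o["eef_rot"])
```

```text
[[ 0.318 -0.91  -0.265  0.272]
 [-0.948 -0.306 -0.086 -0.567]
 [-0.003  0.279 -0.96   0.384]
 [ 0.     0.     0.     1.   ]]
[ 0.19882663 -0.59207029  0.22991657] [-3.09915330e+00 -5.06195375e-01 -4.67039144e-05]
```

View pics/w1.png

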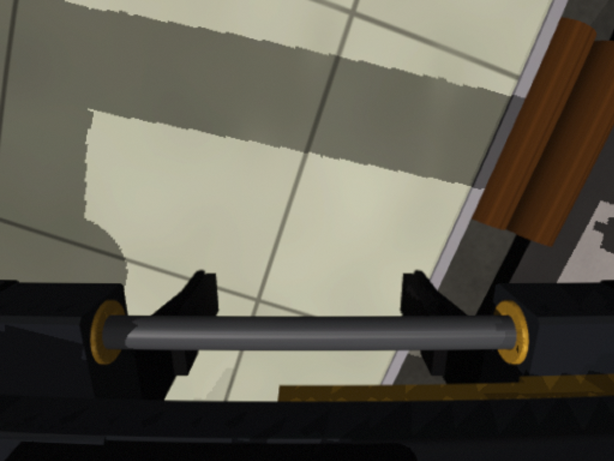

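The picture shows only paver: the move was refused because every row needs delta_rot.

>>> apply_moves(motion=[{"claw": 0,"offset": [0.8,0.8,0.3],"delta_rot": [0,0,-0.37]},{"claw": 0,"offset": [0.8,0.8,0.3],"delta_rot": [0,0,-0.37]},{"claw": 0,"offset": [0.8,0.8,0.3],"delta_rot": [0,0,-0.37]},{"claw": 0,"offset": [0.8,0.8,0.3],"delta_rot": [0,0,-0.37]},{"claw": 0,"offset": [0.8,0.8,0.3],"delta_rot": [0,0,-0.37]},{"claw": 0,"offset": [0.8,0.8,0.3],"delta_rot": [0,0,-0.37]},{"claw": 0,"offset": [0.8,0.8,0.3],"delta_rot": [0,0,-0.37]},{"claw": 0,"offset": [0.8,0.8,0.3],"delta_rot": [0,0,-0.37]},{"claw": 0,"offset": [0.8,0.8,0.3],"delta_rot": [0,0,-0.37]},{"claw": 0,"offset": [0.8,0.8,0.3],"delta_rot": [0,0,-0.37]},{"claw": 0,"offset": [0,0,0],"delta_rot": [0,0,0]},{"claw": 0,"offset": [0,0,0],"delta_rot": [0,0,0]}])

```text
t: 1.2
tool_pos: [0.3997, -0.3916, 0.3059]
eef_rot: [3.141, 0.007, 0.0]
ft_force: [-0.4, -0.2, 0.2]
finger_gap: 0.999
grasp_force: 0.0
```

Run:
```python
from h import *
im=grab("wrist"); pickle.dump(im,open("w1.pkl","wb")); save(im,"w2.png",s=1.2); o=bot.get_obs();print(o["tool_pos"],o["eef_rot"])
```

```text
[ 0.39890379 -0.39230389  0.30548985] [ 3.14107235e+00  4.21573140e-03 -8.64083547e-04]
```

View pics/w2.png

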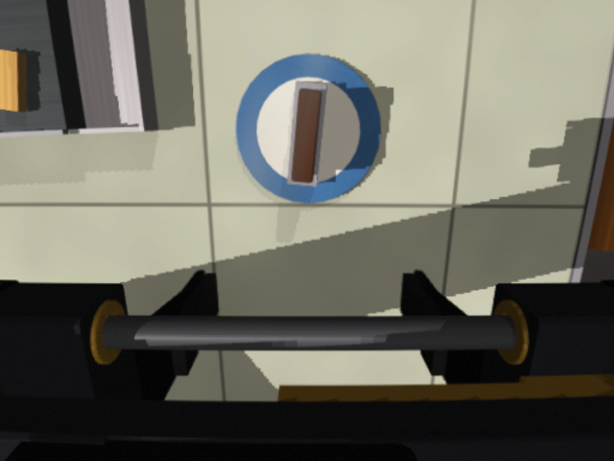

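Wrist view: the scraper's brown rib is at about (307,136) on the blue/white trivet, with its long side roughly along world x and tilted slightly.

Run:
```python
from h import *
for f in ["w1","top0"]:
    im=pickle.load(open(f+".pkl","rb"))
    for lo,hi,a,z,n in [((0,80,20),(16,255,130),120,.082,"rib"),((98,130,60),(115,255,255),200,.010,"trivet")]:
        for c,A,r,q,m in blobs(im,lo,hi,a):
            P=dpts(im,m)
            if not (.3<np.median(P[:,0])<.6 and -.5<np.median(P[:,1])<-.3): continue
            B=onplane(im,cv2.boxPoints(r),z); 
            hull=onplane(im,q.reshape(-1,2),z)[:,:2].astype(np.float32)
            R2=cv2.minAreaRect(hull); 
            print(f,n,c.round(1),A,"rect",np.round(R2[0],4),np.round(R2[1],4),round(R2[2],1),"encl",cv2.minEnclosingCircle(hull),"zmed",np.percentile(P[:,2],[5,50,95]).round(4))
```

```text
w1 rib [254.6 113. ] 1286 rect [ 0.4633 -0.3875] [0.0204 0.0867] 84.5 encl ((0.4633009433746338, -0.387563556432724), 0.043854255229234695) zmed [0.0806 0.082  0.0833]
w1 trivet [236.1  58. ] 350 rect [ 0.5342 -0.363 ] [0.0205 0.0375] 25.0 encl ((0.5355110168457031, -0.36208832263946533), 0.019485805183649063) zmed [0.0087 0.0101 0.0116]
w1 trivet [291.5 115.2] 2337 rect [ 0.4547 -0.4315] [0.0774 0.1629] 72.9 encl ((0.4642758369445801, -0.40034013986587524), 0.08162504434585571) zmed [0.0086 0.01   0.0115]
top0 rib [382.7 239.3] 249 rect [ 0.4635 -0.3821] [0.0331 0.0868] 83.6 encl ((0.46414846181869507, -0.3822859525680542), 0.04504798725247383) zmed [0.0425 0.0786 0.0844]
top0 trivet [378.5 237.8] 688 rect [ 0.4676 -0.3898] [0.16   0.1634] 0.2 encl ((0.4661819338798523, -0.39059343934059143), 0.08284211158752441) zmed [0.0042 0.0089 0.0143]
```

>>> apply_moves(motion=[{"claw": 0,"offset": [0.85,0.07,-1],"delta_rot": [0,0,-0.37]},{"claw": 0,"offset": [0.85,0.07,-1],"delta_rot": [0,0,-0.37]},{"claw": 0,"offset": [0.86,0.06,-1],"delta_rot": [0,0,-0.37]},{"claw": 0,"offset": [0,0,-1],"delta_rot": [0,0,0]},{"claw": 0,"offset": [0,0,-1],"delta_rot": [0,0,0]},{"claw": 0,"offset": [0,0,-1],"delta_rot": [0,0,0]},{"claw": 0,"offset": [0,0,-1],"delta_rot": [0,0,0]},{"claw": 0,"offset": [0,0,-1],"delta_rot": [0,0,0]},{"claw": 0,"offset": [0,0,-1],"delta_rot": [0,0,0]},{"claw": 0,"offset": [0,0,-1],"delta_rot": [0,0,0]},{"claw": 0,"offset": [0,0,0],"delta_rot": [0,0,0]},{"claw": 0,"offset": [0,0,0],"delta_rot": [0,0,0]}])

```text
t: 2.25
tool_pos: [0.4611, -0.3876, 0.0539]
eef_rot: [-3.135, 0.153, 0.005]
ft_force: [-1.1, -0.6, 0.5]
finger_gap: 0.996
grasp_force: 0.0
```

>>> apply_moves(motion=[{"claw": 1,"offset": [0,0,0],"delta_rot": [0,0,0]},{"claw": 1,"offset": [0,0,0],"delta_rot": [0,0,0]},{"claw": 1,"offset": [0,0,0],"delta_rot": [0,0,0]},{"claw": 1,"offset": [0,0,0],"delta_rot": [0,0,0]},{"claw": 1,"offset": [0,0,0],"delta_rot": [0,0,0]},{"claw": 1,"offset": [0,0,0],"delta_rot": [0,0,0]},{"claw": 1,"offset": [0,0,0],"delta_rot": [0,0,0]},{"claw": 1,"offset": [0,0,0],"delta_rot": [0,0,0]}], grip_force=45)

```text
t: 2.92
tool_pos: [0.463, -0.3875, 0.0557]
eef_rot: [3.138, -0.15, 0.0]
ft_force: [0.3, 0.1, 0.7]
finger_gap: 0.479
grasp_force: 0.0
```

>>> apply_moves(motion=[{"claw": 1,"offset": [0,0,0],"delta_rot": [0,0,0]},{"claw": 1,"offset": [0,0,0],"delta_rot": [0,0,0]},{"claw": 1,"offset": [0,0,0],"delta_rot": [0,0,0]},{"claw": 1,"offset": [0,0,0],"delta_rot": [0,0,0]},{"claw": 1,"offset": [0,0,0],"delta_rot": [0,0,0]},{"claw": 1,"offset": [0,0,0],"delta_rot": [0,0,0]},{"claw": 1,"offset": [0,0,0],"delta_rot": [0,0,0]}])

```text
t: 3.5
tool_pos: [0.4629, -0.3877, 0.0555]
eef_rot: [3.138, -0.151, 0.0]
ft_force: [0.3, -1.3, -1.9]
finger_gap: 0.247
grasp_force: 44.9
```

>>> apply_moves(motion=[{"claw": 1,"offset": [0,0,1],"delta_rot": [0,0,0]},{"claw": 1,"offset": [0,0,1],"delta_rot": [0,0,0]},{"claw": 1,"offset": [0,0,1],"delta_rot": [0,0,0]},{"claw": 1,"offset": [0,1,1],"delta_rot": [0,0,0.1]},{"claw": 1,"offset": [0,1,1],"delta_rot": [0,0,0.1]},{"claw": 1,"offset": [0,1,1],"delta_rot": [0,0,0.1]},{"claw": 1,"offset": [0,1,1],"delta_rot": [0,0,0.1]},{"claw": 1,"offset": [0,1,1],"delta_rot": [0,0,0.1]},{"claw": 1,"offset": [0,1,1],"delta_rot": [0,0,0.1]},{"claw": 1,"offset": [0,1,1],"delta_rot": [0,0,0.1]},{"claw": 1,"offset": [0,1,1],"delta_rot": [0,0,0.1]},{"claw": 1,"offset": [0,1,1],"delta_rot": [0,0,0.1]},{"claw": 1,"offset": [0,1,0],"delta_rot": [0,0,0.1]},{"claw": 1,"offset": [0,1,0],"delta_rot": [0,0,0.1]},{"claw": 1,"offset": [0,1,0],"delta_rot": [0,0,0]},{"claw": 1,"offset": [0,1,0],"delta_rot": [0,0,0]},{"claw": 1,"offset": [0,1,0],"delta_rot": [0,0,0]},{"claw": 1,"offset": [0,1,0],"delta_rot": [0,0,0]},{"claw": 1,"offset": [0,1,0],"delta_rot": [0,0,0]},{"claw": 1,"offset": [0,0,0],"delta_rot": [0,0,0]}])

```text
t: 5.17
tool_pos: [0.4607, 0.017, 0.3545]
eef_rot: [-3.137, -0.006, 0.006]
ft_force: [-0.7, -0.6, -3.0]
finger_gap: 0.249
grasp_force: 44.9
```

Run:
```python
from h import *
im=grab("wrist"); pickle.dump(im,open("w3.pkl","wb")); save(im,"w3.png",s=1.2); o=bot.get_obs();print(o["tool_pos"],o["eef_rot"])
t=grab("top"); pickle.dump(t,open("top1.pkl","wb"))
```

```text
[0.46118411 0.01485211 0.35455374] [-3.1402133  -0.00609434  0.00514653]
```

View pics/w3.png

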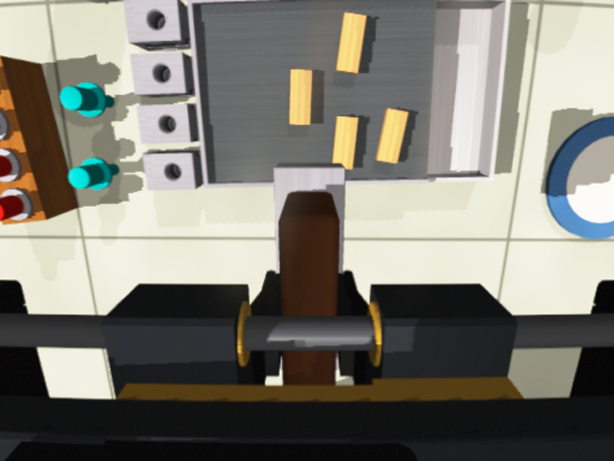

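The wrist view shows the held scraper, four chips at (350,42), (300,97), (345,141) and (392,135), fork holes at (156,19), (162,72), (166,124) and (172,170), and decoys at (80,98) and (90,172).

```bash
cat >> h.py <<'E'
def forkholes(im,seeds,r=14):
    # dark hole centroid near each seed, on the bright fork top
    g=cv2.cvtColor(im["image"],cv2.COLOR_RGB2GRAY).astype(float); out=[]
    for u,v in seeds:
        y0,x0=max(int(v)-r,0),max(int(u)-r,0); w=g[y0:int(v)+r,x0:int(u)+r]
        m=(w<0.55*np.percentile(w,85)).astype(np.uint8); n,l,s,c=cv2.connectedComponentsWithStats(m)
        k=min(range(1,n),key=lambda i:np.hypot(c[i][0]+x0-u,c[i][1]+y0-v)+(s[i,4]<15)*99)
        out.append((c[k][0]+x0,c[k][1]+y0,s[k,4]))
    return np.array(out)
E
python3 - <<'E'
from h import *
w=pickle.load(open("w3.pkl","rb"))
hs=forkholes(w,[(172/1.2,170/1.2),(166/1.2,124/1.2),(162/1.2,72/1.2),(156/1.2,19/1.2)],12)
print(hs)
P=onplane(w,hs[:,:2],.056); print(P.round(4), np.linalg.norm(np.diff(P,axis=0),axis=1))
d=P[3]-P[0]; yaw=np.arctan2(d[1],d[0]); print("yaw deg",np.degrees(yaw))
t=pickle.load(open("top0.pkl","rb"))
print("top",onplane(t,[(u/1.5,v/1.5) for u,v in [(324,350),(325,326),(325,301),(326,277)]],.056).round(4))
c,s=np.cos(yaw),np.sin(yaw); M=np.array([[c,-s],[s,c]])
O=(P[:,:2]-(M@np.array([[-84,-28,28,84],[175]*4])/1000).T).mean(0); print("origin",O)
D=depth(w,[(250/1.2,60/1.2),(250/1.2,150/1.2),(155/1.2,38/1.2),(180/1.2,120/1.2),(465/1.2,80/1.2)]);print(D.round(4))
for c0,A,r,q,m in blobs(w,(12,60,110),(24,220,255),200):
    Q=onplane(w,q.reshape(-1,2),.059)[:,:2]; z=np.median(dpts(w,m)[:,2])
    L=((Q-O)@M).astype(np.float32); r=cv2.minAreaRect(L); print(c0.round(),A,"world",Q.mean(0).round(3),"plate frame",np.round(r[0],3),np.round(r[1],3),round(r[2]),"min",L.min(0).round(3),"max",L.max(0).round(3),"z",round(z,4))
# plate corners check
for L in [(-.1,-.135),(.1,-.135),(-.1,.135),(.1,.135)]:
    print(L,proj(w,[*(O+M@L),.045]).round(0)*1.2)
E
```

```text
[[143.53623188 142.83333333 138.        ]
 [139.0890411  103.02739726 146.        ]
 [134.3803681   60.81595092 163.        ]
 [129.79096045  16.4519774  177.        ]]
[[0.4797 0.1848 0.056 ]
 [0.5357 0.186  0.056 ]
 [0.5916 0.1875 0.056 ]
 [0.6472 0.1888 0.056 ]] [0.05595246 0.05591492 0.05564181]
yaw deg 1.372022554807363
top [[0.4766 0.1849 0.056 ]
 [0.5316 0.1837 0.056 ]
 [0.5891 0.1849 0.056 ]
 [0.6447 0.1838 0.056 ]]
origin [0.56773709 0.01182465]
[[ 0.606   0.0874  0.045 ]
 [ 0.5042  0.0912  0.0442]
 [ 0.6285  0.1912  0.0562]
 [ 0.5397  0.1696  0.0575]
 [ 0.5903 -0.1764  0.0073]]
[292.  35.] 998 world [ 0.622 -0.026] plate frame [ 0.053 -0.039] [0.026 0.062] 81 min [ 0.022 -0.056] max [ 0.084 -0.023] z 0.0588
[250.  80.] 877 world [0.565 0.03 ] plate frame [-0.003  0.018] [0.025 0.061] 87 min [-0.033  0.004] max [0.028 0.031] z 0.059
[ 4. 82.] 208 world [0.573 0.378] plate frame [0.015 0.362] [0.017 0.043] 77 min [-0.007  0.357] max [0.038 0.375] z 0.0705
[326. 113.] 890 world [ 0.523 -0.077] plate frame [-0.047 -0.087] [0.028 0.061] 79 min [-0.079 -0.105] max [-0.016 -0.069] z 0.0587
[ 15. 135.] 714 world [0.495 0.378] plate frame [-0.058  0.376] [0.094 0.052] 3 min [-0.106  0.349] max [-0.01  0.4 ] z 0.0706
[287. 117.] 791 world [ 0.515 -0.022] plate frame [-0.054 -0.032] [0.026 0.061] 84 min [-0.086 -0.048] max [-0.023 -0.017] z 0.0589
[313. 273.] 245 world [ 0.262 -0.073] plate frame [-0.308 -0.078] [0.096 0.013] 8 min [-0.357 -0.084] max [-0.261 -0.066] z 0.4348
(-0.1, -0.135) [[426.  178.8]]
(0.1, -0.135) [[435.6  -1.2]]
(-0.1, 0.135) [[208.8 182.4]]
(0.1, 0.135) [[193.2   4.8]]
```

>>> apply_moves(motion=[{"claw": 1,"offset": [0.73,0.83,-0.6],"delta_rot": [0,0,0.06]},{"claw": 1,"offset": [0.73,0.83,-0.6],"delta_rot": [0,0,0.06]},{"claw": 1,"offset": [0.73,0.83,-0.6],"delta_rot": [0,0,0.06]},{"claw": 1,"offset": [0.73,0.83,-0.6],"delta_rot": [0,0,0.06]},{"claw": 1,"offset": [0,0,-1],"delta_rot": [0,0,0]},{"claw": 1,"offset": [0,0,-1],"delta_rot": [0,0,0]},{"claw": 1,"offset": [0,0,-1],"delta_rot": [0,0,0]},{"claw": 1,"offset": [0,0,-1],"delta_rot": [0,0,0]},{"claw": 1,"offset": [0,0,-1],"delta_rot": [0,0,0]},{"claw": 1,"offset": [0,0,-1],"delta_rot": [0,0,0]},{"claw": 1,"offset": [0,0,-0.7],"delta_rot": [0,0,0]},{"claw": 1,"offset": [0,0,-0.6],"delta_rot": [0,0,0]},{"claw": 1,"offset": [0,0,-0.4],"delta_rot": [0,0,0]},{"claw": 1,"offset": [0,0,-0.3],"delta_rot": [0,0,0]},{"claw": 1,"offset": [0,0,0],"delta_rot": [0,0,0]},{"claw": 1,"offset": [0,0,0],"delta_rot": [0,0,0]}])

```text
t: 6.6
tool_pos: [0.5362, 0.0951, 0.0956]
eef_rot: [3.141, 0.032, -0.0]
ft_force: [-0.2, 0.9, -4.0]
finger_gap: 0.246
grasp_force: 44.9
```

>>> apply_moves(motion=[{"claw": 1,"offset": [0,0,-0.16],"delta_rot": [0,0,0]},{"claw": 1,"offset": [0.01,-0.5,0],"delta_rot": [0,0,0]},{"claw": 1,"offset": [0.01,-0.5,0],"delta_rot": [0,0,0]},{"claw": 1,"offset": [0.01,-0.5,0],"delta_rot": [0,0,0]},{"claw": 1,"offset": [0.01,-0.5,0],"delta_rot": [0,0,0]},{"claw": 1,"offset": [0.01,-0.5,0],"delta_rot": [0,0,0]},{"claw": 1,"offset": [0.01,-0.5,0],"delta_rot": [0,0,0]},{"claw": 1,"offset": [0.01,-0.5,0],"delta_rot": [0,0,0]},{"claw": 1,"offset": [0.01,-0.5,0],"delta_rot": [0,0,0]},{"claw": 1,"offset": [0.01,-0.5,0],"delta_rot": [0,0,0]},{"claw": 1,"offset": [0.01,-0.5,0],"delta_rot": [0,0,0]},{"claw": 1,"offset": [0.01,-0.5,0],"delta_rot": [0,0,0]},{"claw": 1,"offset": [0.01,-0.5,0],"delta_rot": [0,0,0]},{"claw": 1,"offset": [0.01,-0.5,0],"delta_rot": [0,0,0]},{"claw": 1,"offset": [0.01,-0.5,0],"delta_rot": [0,0,0]},{"claw": 1,"offset": [0.01,-0.5,0],"delta_rot": [0,0,0]},{"claw": 1,"offset": [0.01,-0.5,0],"delta_rot": [0,0,0]},{"claw": 1,"offset": [0.01,-0.5,0],"delta_rot": [0,0,0]},{"claw": 1,"offset": [0,-0.3,0],"delta_rot": [0,0,0]},{"claw": 1,"offset": [0,0,0],"delta_rot": [0,0,0]}])

```text
t: 8.27
tool_pos: [0.5406, -0.1261, 0.092]
eef_rot: [3.141, 0.03, 0.002]
ft_force: [-0.2, 0.9, -2.5]
finger_gap: 0.253
grasp_force: 44.9
```

>>> apply_moves(motion=[{"claw": 1,"offset": [0,0.5,0.8],"delta_rot": [0,0,0]},{"claw": 1,"offset": [0,1,1],"delta_rot": [0,0,0]},{"claw": 1,"offset": [0,1,1],"delta_rot": [0,0,0]},{"claw": 1,"offset": [0,1,0.2],"delta_rot": [0,0,0]},{"claw": 1,"offset": [0,1,0],"delta_rot": [0,0,0]},{"claw": 1,"offset": [0.5,1,0],"delta_rot": [0,0,0]},{"claw": 1,"offset": [1,1,0],"delta_rot": [0,0,0]},{"claw": 1,"offset": [1,1,0],"delta_rot": [0,0,0]},{"claw": 1,"offset": [0.3,0.7,0],"delta_rot": [0,0,0]},{"claw": 1,"offset": [0,0,0],"delta_rot": [0,0,0]},{"claw": 1,"offset": [0,0,0],"delta_rot": [0,0,0]}])

```text
t: 9.18
tool_pos: [0.6097, 0.0814, 0.1658]
eef_rot: [3.14, 0.038, -0.002]
ft_force: [-0.0, -0.7, -4.6]
finger_gap: 0.245
grasp_force: 44.9
```

```bash
cat >> h.py <<'E'
O=np.array([0.56774,0.01182]); yaw=np.radians(1.37); M=np.array([[np.cos(yaw),-np.sin(yaw)],[np.sin(yaw),np.cos(yaw)]])
def chips(im,z=.059):
    for c0,A,r,q,m in blobs(im,(12,60,100),(24,220,255),15):
        P=dpts(im,m); L=(P[:,:2]-O)@M; l=np.median(L,0)
        if -.25<l[1]<.14 and abs(l[0])<.12: print("chip px",c0.round(),A,"plate",l.round(3),"z",np.percentile(P[:,2],[10,50,90]).round(3))
E
python3 - <<'E'
from h import *
t=grab("top"); chips(t); s=grab("side"); print("side"); chips(s); save(s,"s2.png",(150,140,400,280),3); save(t,"t2.png",(180,140,380,260),3)
w=grab("wrist"); print("wr");chips(w); print(bot.get_obs()["tool_pos"])
E
```

```text
chip px [283. 193.] 48 plate [ 0.051 -0.06 ] z [0.054 0.058 0.061]
chip px [308. 209.] 53 plate [-0.005 -0.147] z [0.015 0.018 0.022]
chip px [316. 224.] 212 plate [-0.059 -0.174] z [0.017 0.026 0.032]
side
chip px [282. 184.] 64 plate [ 0.051 -0.058] z [0.057 0.059 0.06 ]
chip px [339. 189.] 89 plate [-0.055 -0.184] z [0.019 0.027 0.032]
wr
chip px [397. 176.] 1858 plate [ 0.059 -0.053] z [0.058 0.059 0.06 ]
chip px [475. 241.] 779 plate [-0.029 -0.163] z [0.018 0.02  0.023]
chip px [313. 274.] 300 plate [0.076 0.053] z [0.24  0.246 0.249]
chip px [200. 284.] 166 plate [0.074 0.083] z [0.246 0.248 0.249]
chip px [469. 295.] 330 plate [-0.083 -0.165] z [0.025 0.03  0.033]
[0.60900762 0.07962401 0.16601043]
```

>>> apply_moves(motion=[{"claw": 1,"offset": [0,0,-0.9],"delta_rot": [0,0,0]},{"claw": 1,"offset": [0,0,-0.9],"delta_rot": [0,0,0]},{"claw": 1,"offset": [0,0,-0.9],"delta_rot": [0,0,0]},{"claw": 1,"offset": [0,0,-0.25],"delta_rot": [0,0,0]},{"claw": 1,"offset": [0.01,-0.6,0],"delta_rot": [0,0,0]},{"claw": 1,"offset": [0.01,-0.6,0],"delta_rot": [0,0,0]},{"claw": 1,"offset": [0.01,-0.6,0],"delta_rot": [0,0,0]},{"claw": 1,"offset": [0.01,-0.6,0],"delta_rot": [0,0,0]},{"claw": 1,"offset": [0.01,-0.6,0],"delta_rot": [0,0,0]},{"claw": 1,"offset": [0.01,-0.6,0],"delta_rot": [0,0,0]},{"claw": 1,"offset": [0.01,-0.6,0],"delta_rot": [0,0,0]},{"claw": 1,"offset": [0.01,-0.6,0],"delta_rot": [0,0,0]},{"claw": 1,"offset": [0.01,-0.6,0],"delta_rot": [0,0,0]},{"claw": 1,"offset": [0.01,-0.6,0],"delta_rot": [0,0,0]},{"claw": 1,"offset": [0.01,-0.6,0],"delta_rot": [0,0,0]},{"claw": 1,"offset": [0.01,-0.6,0],"delta_rot": [0,0,0]},{"claw": 1,"offset": [0.01,-0.6,0],"delta_rot": [0,0,0]},{"claw": 1,"offset": [0.01,-0.6,0],"delta_rot": [0,0,0]},{"claw": 1,"offset": [0,0,0],"delta_rot": [0,0,0]},{"claw": 1,"offset": [0,0,0],"delta_rot": [0,0,0]}])

```text
t: 11.0
tool_pos: [0.6135, -0.1334, 0.0936]
eef_rot: [3.137, 0.032, 0.001]
ft_force: [-2.0, -5.5, 4.2]
finger_gap: 0.25
grasp_force: 45.0
```

>>> apply_moves(motion=[{"claw": 1,"offset": [0,0.3,0.8],"delta_rot": [0,0,0]},{"claw": 1,"offset": [0,0,1],"delta_rot": [0,0,0]},{"claw": 1,"offset": [0,0,1],"delta_rot": [0,0,0]},{"claw": 1,"offset": [0,0,1],"delta_rot": [0,0,0]},{"claw": 1,"offset": [-0.54,-0.96,0],"delta_rot": [0,0,0]},{"claw": 1,"offset": [-0.54,-0.96,0],"delta_rot": [0,0,0]},{"claw": 1,"offset": [-0.54,-0.96,0],"delta_rot": [0,0,0]},{"claw": 1,"offset": [-0.54,-0.96,0],"delta_rot": [0,0,0]},{"claw": 1,"offset": [-0.54,-0.96,0],"delta_rot": [0,0,0]},{"claw": 1,"offset": [-0.54,-0.96,0],"delta_rot": [0,0,0]},{"claw": 1,"offset": [-0.54,-0.96,0],"delta_rot": [0,0,0]},{"claw": 1,"offset": [-0.54,-0.96,0],"delta_rot": [0,0,0]},{"claw": 1,"offset": [-0.54,-0.96,0],"delta_rot": [0,0,0]},{"claw": 1,"offset": [-0.54,-0.96,0],"delta_rot": [0,0,0]},{"claw": 1,"offset": [-0.54,-0.96,0],"delta_rot": [0,0,0]},{"claw": 1,"offset": [0,0,0],"delta_rot": [0,0,0]},{"claw": 1,"offset": [0,0,0],"delta_rot": [0,0,0]}])

```text
t: 12.42
tool_pos: [0.4638, -0.3869, 0.1865]
eef_rot: [-3.14, -0.029, 0.002]
ft_force: [0.5, 0.4, -4.3]
finger_gap: 0.251
grasp_force: 45.0
```

Run:
```python
from h import *
t=grab("top"); chips(t); s=grab("side"); print("side"); chips(s)
a=cv2.resize(t["image"][140:260,180:380],(600,360)); b=cv2.resize(s["image"][140:260,180:380],(600,240)); cv2.imwrite("pics/c3.png",np.vstack([a,b])[:,:,::-1])
print(bot.get_obs()["tool_pos"])
```

```text
chip px [318. 196.] 124 plate [ 0.04  -0.181] z [0.014 0.018 0.022]
chip px [317. 224.] 194 plate [-0.059 -0.174] z [0.018 0.026 0.033]
side
chip px [311. 180.] 69 plate [ 0.045 -0.184] z [0.007 0.02  0.022]
chip px [339. 189.] 88 plate [-0.055 -0.184] z [0.019 0.028 0.032]
[ 0.46468033 -0.38489618  0.18672917]
```

View pics/c3.png

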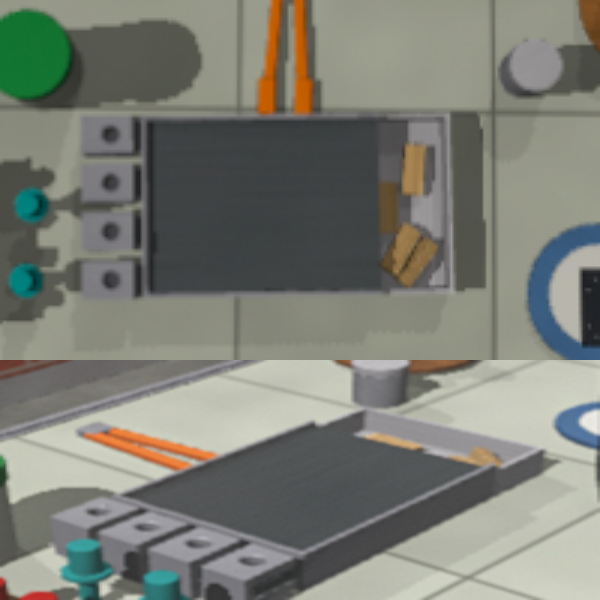

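The hotplate is clear. All four chips lie in the trough, at (415,168), (390,205) in shadow, (405,245) and (418,260). Next I put the scraper back.

>>> apply_moves(motion=[{"claw": 1,"offset": [0,-0.1,-1],"delta_rot": [0,0,0]},{"claw": 1,"offset": [0,0,-1],"delta_rot": [0,0,0]},{"claw": 1,"offset": [0,0,-1],"delta_rot": [0,0,0]},{"claw": 1,"offset": [0,0,-1],"delta_rot": [0,0,0]},{"claw": 1,"offset": [0,0,-0.5],"delta_rot": [0,0,0]},{"claw": 1,"offset": [0,0,-0.4],"delta_rot": [0,0,0]},{"claw": 1,"offset": [0,0,-0.2],"delta_rot": [0,0,0]},{"claw": 1,"offset": [0,0,-0.1],"delta_rot": [0,0,0]},{"claw": 1,"offset": [0,0,0],"delta_rot": [0,0,0]},{"claw": 1,"offset": [0,0,0],"delta_rot": [0,0,0]}])

```text
t: 13.35
tool_pos: [0.4658, -0.3891, 0.059]
eef_rot: [3.139, 0.034, 0.002]
ft_force: [-0.5, -0.0, -4.3]
finger_gap: 0.249
grasp_force: 45.0
```

>>> apply_moves(motion=[{"claw": 1,"offset": [0,0,-0.1],"delta_rot": [0,0,0]},{"claw": 1,"offset": [0,0,-0.03],"delta_rot": [0,0,0]},{"claw": 1,"offset": [0,0,0],"delta_rot": [0,0,0]}])

```text
t: 13.6
tool_pos: [0.4672, -0.3896, 0.0573]
eef_rot: [3.138, 0.031, 0.007]
ft_force: [2.0, 2.6, 7.1]
finger_gap: 0.249
grasp_force: 45.0
```

>>> apply_moves(motion=[{"claw": 0.3,"offset": [0,0,0],"delta_rot": [0,0,0]},{"claw": 0.3,"offset": [0,0,0],"delta_rot": [0,0,0]},{"claw": 0.3,"offset": [0,0,0],"delta_rot": [0,0,0]},{"claw": 0.3,"offset": [0,0,0],"delta_rot": [0,0,0]},{"claw": 0.3,"offset": [0,0,0],"delta_rot": [0,0,0]},{"claw": 0.3,"offset": [0,0,0],"delta_rot": [0,0,0]},{"claw": 0.3,"offset": [0,0,0.5],"delta_rot": [0,0,0]},{"claw": 0.3,"offset": [0,0,1],"delta_rot": [0,0,0]},{"claw": 0.3,"offset": [0,0,1],"delta_rot": [0,0,0]},{"claw": 0.3,"offset": [0,0,1],"delta_rot": [0,0,0]},{"claw": 0.3,"offset": [0,0,1],"delta_rot": [0,0,0]},{"claw": 0.3,"offset": [0,1,1],"delta_rot": [0,0,0]},{"claw": 0.3,"offset": [0,1,1],"delta_rot": [0,0,0]},{"claw": 0.3,"offset": [0,1,1],"delta_rot": [0,0,0]},{"claw": 0.3,"offset": [0,1,1],"delta_rot": [0,0,0]},{"claw": 0.3,"offset": [0,1,1],"delta_rot": [0,0,0]},{"claw": 0.3,"offset": [0,1,1],"delta_rot": [0,0,0]},{"claw": 0.3,"offset": [0,1,1],"delta_rot": [0,0,0]}])

```text
t: 15.1
tool_pos: [0.4645, -0.212, 0.3441]
eef_rot: [3.141, 0.033, 0.001]
ft_force: [0.7, -0.6, -0.1]
finger_gap: 0.704
grasp_force: 0.0
```

>>> apply_moves(motion=[{"claw": 0.3,"offset": [-0.1,1,0],"delta_rot": [0,0,0]},{"claw": 0.3,"offset": [-0.1,1,0],"delta_rot": [0,0,0]},{"claw": 0.3,"offset": [-0.1,1,0],"delta_rot": [0,0,0]},{"claw": 0.3,"offset": [-0.1,1,0],"delta_rot": [0,0,0]},{"claw": 0.3,"offset": [-0.1,1,0],"delta_rot": [0,0,0]},{"claw": 0.3,"offset": [-0.1,1,0],"delta_rot": [0,0,0]},{"claw": 0.3,"offset": [-0.1,1,0],"delta_rot": [0,0,0]},{"claw": 0.3,"offset": [-0.1,1,0],"delta_rot": [0,0,0]},{"claw": 0.3,"offset": [-0.1,1,0],"delta_rot": [0,0,0]},{"claw": 0.3,"offset": [-0.1,1,0],"delta_rot": [0,0,0]},{"claw": 0.3,"offset": [0,1,0],"delta_rot": [0,0,0]},{"claw": 0.3,"offset": [0,1,0],"delta_rot": [0,0,0]},{"claw": 0.3,"offset": [0,1,0],"delta_rot": [0,0,0]},{"claw": 0.3,"offset": [0,1,0],"delta_rot": [0,0,0]},{"claw": 0.3,"offset": [0,1,0],"delta_rot": [0,0,0]},{"claw": 0.3,"offset": [0,1,0],"delta_rot": [0,0,0]},{"claw": 0.3,"offset": [0,1,0],"delta_rot": [0,0,0]},{"claw": 0.3,"offset": [0,1,0],"delta_rot": [0,0,0]},{"claw": 0.3,"offset": [0,1,0],"delta_rot": [0,0,0]},{"claw": 0.3,"offset": [0,1,0],"delta_rot": [0,0,0]}])

```text
t: 16.77
tool_pos: [0.4396, 0.2876, 0.3429]
eef_rot: [-3.141, -0.033, -0.001]
ft_force: [1.2, 1.1, -0.7]
finger_gap: 0.702
grasp_force: 0.0
```

>>> apply_moves(motion=[{"claw": 0.3,"offset": [0,0,0],"delta_rot": [0,0,0]},{"claw": 0.3,"offset": [0,0,0],"delta_rot": [0,0,0]}])

```text
t: 16.93
tool_pos: [0.4396, 0.2872, 0.3425]
eef_rot: [3.141, 0.037, 0.0]
ft_force: [0.3, 0.5, -0.1]
finger_gap: 0.704
grasp_force: 0.0
```

Run:
```python
from h import *
w=grab("wrist"); pickle.dump(w,open("w4.pkl","wb")); save(w,"w4.png",s=1.3); o=bot.get_obs();print(o["tool_pos"],o["eef_rot"])
t=grab("top"); pickle.dump(t,open("top4.pkl","wb")); chips(t)
for c,A,r,q,m in blobs(t,(0,80,20),(16,255,130),100):
    P=dpts(t,m); print("brown",np.median(P,0).round(3))
```

```text
[0.43965132 0.28639124 0.34240462] [3.14072487e+00 3.47547800e-02 1.20802863e-04]
chip px [318. 196.] 124 plate [ 0.04  -0.182] z [0.013 0.019 0.022]
chip px [315. 218.] 47 plate [-0.038 -0.171] z [0.017 0.021 0.026]
brown [ 0.825 -0.438  0.018]
brown [0.53  0.365 0.067]
brown [ 0.401 -1.05  -0.346]
brown [ 0.471 -0.39   0.081]
```

View pics/w4.png

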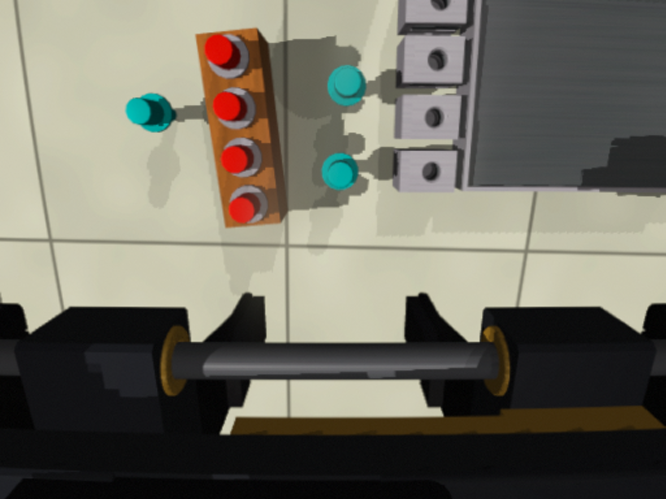

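Wrist view: red pins at (219,52), (228,107), (237,159) and (243,207) in the block. The turquoise ones at (148,112), (346,85) and (340,172) match in shape but stand outside the block and are the wrong colour, so I ignore them. Fork holes are at (437,60), (433,117) and (431,171). One enlarged crop will confirm.

```bash
cat >> h.py <<'E'
def pins(im,ztop=.110):
    out=[]
    for c,A,r,q,m in blobs(im,(0,180,80),(6,255,255),25):
        v,u=np.nonzero(m); P=depth(im,np.c_[u,v]); k=P[:,2]>ztop-.005
        if k.sum()<10: continue
        mm=np.zeros(m.shape,np.uint8); mm[v[k],u[k]]=1
        q=max(cv2.findContours(mm,cv2.RETR_EXTERNAL,cv2.CHAIN_APPROX_NONE)[0],key=len).reshape(-1,2)
        B=onplane(im,q,ztop)[:,:2].astype(np.float32); cc,rr=cv2.minEnclosingCircle(B)
        out.append((np.r_[onplane(im,[(u[k].mean(),v[k].mean())],ztop)[0,:2],cc,rr,np.median(P[k,2])],(u[k].mean(),v[k].mean())))
    return out
E
python3 - <<'E'
from h import *
w=pickle.load(open("w4.pkl","rb")); t=pickle.load(open("top4.pkl","rb")); t0=pickle.load(open("top0.pkl","rb"))
save(w,"pins.png",(80,10,350,190),2.5)
for p in pins(w): print("pin",p[0].round(4),np.round(p[1],1))
hs=forkholes(w,[(437/1.3,4/1.3),(437/1.3,60/1.3),(433/1.3,117/1.3),(431/1.3,171/1.3)],12); print(hs.round(1)); Pw=onplane(w,hs[:,:2],.056); print(Pw.round(4))
for tt in (t0,t):
    ht=forkholes(tt,[(326/1.5,277/1.5),(325/1.5,301/1.5),(325/1.5,326/1.5),(324/1.5,350/1.5)],6); print(ht.round(1),onplane(tt,ht[:,:2],.056).round(4))
print("tri heights",[tri([w,t0],[a[:2],b[:2]]).round(4) for a,b in zip(hs,ht)])
for p in pins(t0): print("top pin",p[0].round(4))
E
```

```text
pin [0.5859 0.3935 0.5858 0.3935 0.0131 0.11  ] [167.9  37.9]
pin [0.5387 0.3884 0.5386 0.3885 0.0129 0.1101] [174.   81.2]
pin [0.4912 0.3832 0.491  0.3832 0.0128 0.1101] [180.  122.3]
pin [0.4437 0.3783 0.4437 0.3778 0.0129 0.11  ] [185.5 161. ]
[[338.4   2.6  76. ]
 [335.7  45.6 158. ]
 [333.5  90.  145. ]
 [331.  131.7 131. ]]
[[0.6424 0.1899 0.056 ]
 [0.5911 0.1893 0.056 ]
 [0.5352 0.1877 0.056 ]
 [0.4797 0.1865 0.056 ]]
[[216.1 184.4  17. ]
 [216.1 200.4  16. ]
 [216.2 216.8  17. ]
 [216.4 232.9  17. ]] [[0.6455 0.188  0.056 ]
 [0.5901 0.1868 0.056 ]
 [0.5335 0.1853 0.056 ]
 [0.4782 0.1835 0.056 ]]
[[216.1 184.4  17. ]
 [216.2 200.3  17. ]
 [216.2 216.8  17. ]
 [216.4 232.9  17. ]] [[0.6455 0.188  0.056 ]
 [0.5904 0.1864 0.056 ]
 [0.5335 0.1853 0.056 ]
 [0.4782 0.1835 0.056 ]]
tri heights [array([0.6455, 0.1884, 0.0478]), array([0.5916, 0.1875, 0.0487]), array([0.5346, 0.1861, 0.049 ]), array([0.4785, 0.1844, 0.0469])]
top pin [0.585  0.3912 0.5844 0.3912 0.0122 0.1095]
top pin [0.5376 0.3862 0.5375 0.3857 0.0127 0.1088]
top pin [0.4896 0.3811 0.4894 0.3813 0.0124 0.1084]
top pin [0.4422 0.3753 0.4425 0.3751 0.0122 0.109 ]
```

View pics/pins.png

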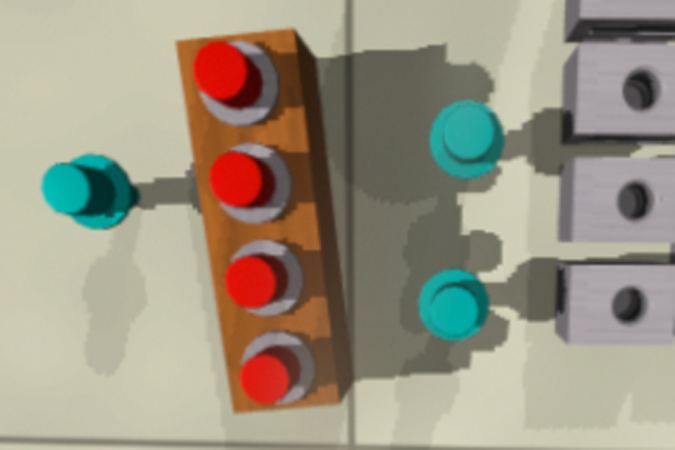

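The crop confirms four red-gripped pins with steel flanges seated in the block. The turquoise pieces are free-standing look-alikes. Now pin 0.

>>> apply_moves(motion=[{"claw": 0.3,"offset": [0.04,0.9,0],"delta_rot": [0,0,0]},{"claw": 0.3,"offset": [0.04,0.9,0],"delta_rot": [0,0,0]},{"claw": 0.3,"offset": [0.04,0.9,0],"delta_rot": [0,0,0]},{"claw": 0.3,"offset": [0.04,0.9,-0.5],"delta_rot": [0,0,0]},{"claw": 0.3,"offset": [0,0,-1],"delta_rot": [0,0,0]},{"claw": 0.3,"offset": [0,0,-1],"delta_rot": [0,0,0]},{"claw": 0.3,"offset": [0,0,-1],"delta_rot": [0,0,0]},{"claw": 0.3,"offset": [0,0,-1],"delta_rot": [0,0,0]},{"claw": 0.3,"offset": [0,0,-1],"delta_rot": [0,0,0]},{"claw": 0.3,"offset": [0,0,-1],"delta_rot": [0,0,0]},{"claw": 0.3,"offset": [0,0,-1],"delta_rot": [0,0,0]},{"claw": 0.3,"offset": [0,0,-0.8],"delta_rot": [0,0,0]},{"claw": 0.3,"offset": [0,0,0],"delta_rot": [0,0,0]},{"claw": 0.3,"offset": [0,0,0],"delta_rot": [0,0,0]}])

```text
t: 18.2
tool_pos: [0.444, 0.3752, 0.1341]
eef_rot: [3.14, 0.031, -0.003]
ft_force: [-0.3, -0.8, -0.1]
finger_gap: 0.702
grasp_force: 0.0
```

>>> apply_moves(motion=[{"claw": 0.3,"offset": [0,0.08,-0.8],"delta_rot": [0,0,0]},{"claw": 0.3,"offset": [0,0,-0.7],"delta_rot": [0,0,0]},{"claw": 0.3,"offset": [0,0,-0.34],"delta_rot": [0,0,0]},{"claw": 0.3,"offset": [0,0,0],"delta_rot": [0,0,0]},{"claw": 0.3,"offset": [0,0,0],"delta_rot": [0,0,0]},{"claw": 1,"offset": [0,0,0],"delta_rot": [0,0,0]},{"claw": 1,"offset": [0,0,0],"delta_rot": [0,0,0]},{"claw": 1,"offset": [0,0,0],"delta_rot": [0,0,0]},{"claw": 1,"offset": [0,0,0],"delta_rot": [0,0,0]},{"claw": 1,"offset": [0,0,0],"delta_rot": [0,0,0]},{"claw": 1,"offset": [0,0,0],"delta_rot": [0,0,0]},{"claw": 1,"offset": [0,0,0],"delta_rot": [0,0,0]},{"claw": 1,"offset": [0,0,0],"delta_rot": [0,0,0]},{"claw": 1,"offset": [0,0,0],"delta_rot": [0,0,0]},{"claw": 1,"offset": [0,0,0],"delta_rot": [0,0,0]}], grip_force=25)

```text
t: 19.45
tool_pos: [0.4441, 0.3785, 0.0887]
eef_rot: [3.141, 0.033, 0.0]
ft_force: [-0.2, -1.0, 2.9]
finger_gap: 0.29
grasp_force: 25.0
```

>>> apply_moves(motion=[{"claw": 1,"offset": [0,0,0.9],"delta_rot": [0,0,0]},{"claw": 1,"offset": [0,0,0.9],"delta_rot": [0,0,0]},{"claw": 1,"offset": [0,0,0.9],"delta_rot": [0,0,0]},{"claw": 1,"offset": [0,0,0.9],"delta_rot": [0,0,0]},{"claw": 1,"offset": [0,0,0.9],"delta_rot": [0,0,0]},{"claw": 1,"offset": [0.178,-0.97,0],"delta_rot": [0,0,0]},{"claw": 1,"offset": [0.178,-0.97,0],"delta_rot": [0,0,0]},{"claw": 1,"offset": [0.178,-0.97,0],"delta_rot": [0,0,0]},{"claw": 1,"offset": [0.178,-0.97,0],"delta_rot": [0,0,0]},{"claw": 1,"offset": [0.178,-0.97,0],"delta_rot": [0,0,0]},{"claw": 1,"offset": [0.178,-0.97,0],"delta_rot": [0,0,0]},{"claw": 1,"offset": [0.178,-0.97,0],"delta_rot": [0,0,0]},{"claw": 1,"offset": [0.178,-0.97,0],"delta_rot": [0,0,0]},{"claw": 1,"offset": [0,0,-1],"delta_rot": [0,0,0]},{"claw": 1,"offset": [0,0,-1],"delta_rot": [0,0,0]},{"claw": 1,"offset": [0,0,0],"delta_rot": [0,0,0]},{"claw": 1,"offset": [0,0,0],"delta_rot": [0,0,0]},{"claw": 1,"offset": [0,0,0],"delta_rot": [0,0,0]}])

```text
t: 20.95
tool_pos: [0.4801, 0.1848, 0.1515]
eef_rot: [-3.141, -0.033, -0.001]
ft_force: [0.5, 0.9, -1.1]
finger_gap: 0.29
grasp_force: 25.0
```

Run:
```python
from h import *
o=bot.get_obs(); print(o["tool_pos"],o["eef_rot"],o["ft_force"],o["ft_torque"])
s=grab("side"); t=grab("top"); a=cv2.resize(s["image"][170:290,180:330],(600,480),interpolation=2); cv2.imwrite("pics/ins0.png",a[:,:,::-1])
pickle.dump(s,open("side_ins.pkl","wb"))
```

```text
[0.48010563 0.18482275 0.15150003] [-3.14124138e+00 -3.34702107e-02 -8.61999119e-04] [ 0.52976594  0.89422928 -1.10308268] [0.0024722  0.00379817 0.00350019]
```

View pics/ins0.png

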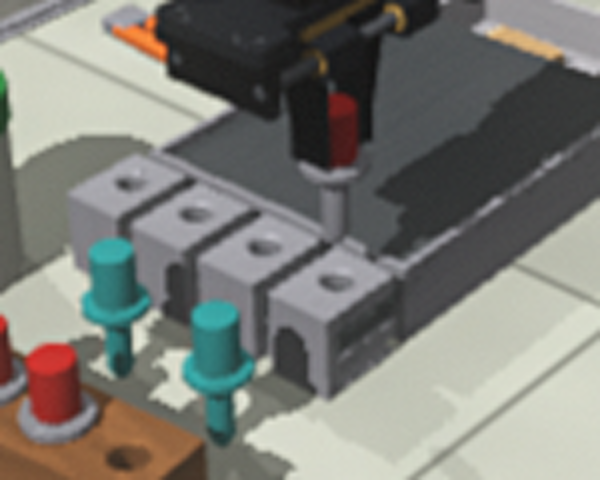

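The held pin's shank (337,210) stands directly above fork 0's hole (337,281) in the side view. Lowering it.

>>> apply_moves(motion=[{"claw": 1,"offset": [0,0,-0.5],"delta_rot": [0,0,0]},{"claw": 1,"offset": [0,0,-0.5],"delta_rot": [0,0,0]},{"claw": 1,"offset": [0,0,-0.3],"delta_rot": [0,0,0]},{"claw": 1,"offset": [0,0,-0.3],"delta_rot": [0,0,0]},{"claw": 1,"offset": [0,0,-0.2],"delta_rot": [0,0,0]},{"claw": 1,"offset": [0,0,0],"delta_rot": [0,0,0]},{"claw": 1,"offset": [0,0,0],"delta_rot": [0,0,0]}])

```text
t: 21.63
tool_pos: [0.4798, 0.1846, 0.1061]
eef_rot: [-3.141, -0.033, -0.0]
ft_force: [0.8, 0.1, -1.2]
finger_gap: 0.295
grasp_force: 25.0
```

No lateral force so far. Continuing down.

>>> apply_moves(motion=[{"claw": 1,"offset": [0,0,-0.4],"delta_rot": [0,0,0]},{"claw": 1,"offset": [0,0,-0.4],"delta_rot": [0,0,0]},{"claw": 1,"offset": [0,0,-0.2],"delta_rot": [0,0,0]},{"claw": 1,"offset": [0,0,-0.15],"delta_rot": [0,0,0]},{"claw": 1,"offset": [0,0,0],"delta_rot": [0,0,0]},{"claw": 1,"offset": [0,0,0],"delta_rot": [0,0,0]}])

```text
t: 22.13
tool_pos: [0.4795, 0.1844, 0.0769]
eef_rot: [3.141, 0.033, -0.001]
ft_force: [-0.8, -0.8, -1.6]
finger_gap: 0.289
grasp_force: 25.0
```

>>> apply_moves(motion=[{"claw": 1,"offset": [0,0,-0.08],"delta_rot": [0,0,0]},{"claw": 1,"offset": [0,0,0],"delta_rot": [0,0,0]},{"claw": 0.4,"offset": [0,0,0],"delta_rot": [0,0,0]},{"claw": 0.4,"offset": [0,0,0],"delta_rot": [0,0,0]},{"claw": 0.4,"offset": [0,0,0],"delta_rot": [0,0,0]},{"claw": 0.4,"offset": [0,0,0],"delta_rot": [0,0,0]},{"claw": 0.4,"offset": [0,0,0.4],"delta_rot": [0,0,0]},{"claw": 0.4,"offset": [0,0,0.8],"delta_rot": [0,0,0]},{"claw": 0.4,"offset": [0,0,1],"delta_rot": [0,0,0]},{"claw": 0.4,"offset": [0,0,1],"delta_rot": [0,0,0]},{"claw": 0.4,"offset": [0,0,0.8],"delta_rot": [0,0,0]},{"claw": 0.4,"offset": [0,0,0],"delta_rot": [0,0,0]}])

```text
t: 23.13
tool_pos: [0.4826, 0.1851, 0.18]
eef_rot: [-3.14, -0.033, -0.015]
ft_force: [0.8, 0.5, 0.9]
finger_gap: 0.598
grasp_force: 0.0
```

Run:
```python
from h import *
t=grab("top"); s=grab("side")
for p in pins(t,.096): print("seated? top",p[0].round(4))
for p in pins(s,.096): print("side",p[0].round(4))
```

```text
seated? top [0.5852 0.3949 0.5851 0.3947 0.0126 0.1084]
seated? top [0.5377 0.3893 0.5373 0.3898 0.013  0.1085]
seated? top [0.489  0.3838 0.4887 0.3845 0.0131 0.1082]
side [0.4767 0.188  0.4763 0.1875 0.0151 0.0953]
side [0.6006 0.386  0.5951 0.3923 0.0221 0.1098]
side [0.5475 0.385  0.5437 0.3852 0.0247 0.1092]
side [0.4982 0.3802 0.4949 0.3784 0.0238 0.1089]
```

>>> apply_moves(motion=[{"claw": 0.4,"offset": [0.058,0.99,0],"delta_rot": [0,0,0]},{"claw": 0.4,"offset": [0.058,0.99,0],"delta_rot": [0,0,0]},{"claw": 0.4,"offset": [0.058,0.99,0],"delta_rot": [0,0,0]},{"claw": 0.4,"offset": [0.058,0.99,0],"delta_rot": [0,0,0]},{"claw": 0.4,"offset": [0.058,0.99,0],"delta_rot": [0,0,0]},{"claw": 0.4,"offset": [0.058,0.99,0],"delta_rot": [0,0,0]},{"claw": 0.4,"offset": [0.058,0.99,0],"delta_rot": [0,0,0]},{"claw": 0.4,"offset": [0.058,0.99,0],"delta_rot": [0,0,0]},{"claw": 0.4,"offset": [0,0,-0.8],"delta_rot": [0,0,0]},{"claw": 0.4,"offset": [0,0,-0.8],"delta_rot": [0,0,0]},{"claw": 0.4,"offset": [0,0,0],"delta_rot": [0,0,0]},{"claw": 0.4,"offset": [0,0,0],"delta_rot": [0,0,0]},{"claw": 0.4,"offset": [0,0,0],"delta_rot": [0,0,0]}])

```text
t: 24.32
tool_pos: [0.4912, 0.3822, 0.135]
eef_rot: [3.141, 0.032, -0.001]
ft_force: [-0.1, 0.1, -0.3]
finger_gap: 0.596
grasp_force: 0.0
```

>>> apply_moves(motion=[{"claw": 0.4,"offset": [0,0.04,-0.8],"delta_rot": [0,0,0]},{"claw": 0.4,"offset": [0,0,-0.7],"delta_rot": [0,0,0]},{"claw": 0.4,"offset": [0,0,-0.36],"delta_rot": [0,0,0]},{"claw": 0.4,"offset": [0,0,0],"delta_rot": [0,0,0]},{"claw": 0.4,"offset": [0,0,0],"delta_rot": [0,0,0]},{"claw": 1,"offset": [0,0,0],"delta_rot": [0,0,0]},{"claw": 1,"offset": [0,0,0],"delta_rot": [0,0,0]},{"claw": 1,"offset": [0,0,0],"delta_rot": [0,0,0]},{"claw": 1,"offset": [0,0,0],"delta_rot": [0,0,0]},{"claw": 1,"offset": [0,0,0],"delta_rot": [0,0,0]},{"claw": 1,"offset": [0,0,0],"delta_rot": [0,0,0]},{"claw": 1,"offset": [0,0,0],"delta_rot": [0,0,0]},{"claw": 1,"offset": [0,0,0],"delta_rot": [0,0,0]},{"claw": 1,"offset": [0,0,0],"delta_rot": [0,0,0]}])

```text
t: 25.48
tool_pos: [0.4915, 0.3836, 0.0893]
eef_rot: [-3.141, -0.033, -0.001]
ft_force: [-0.4, -1.4, 4.0]
finger_gap: 0.293
grasp_force: 25.0
```

>>> apply_moves(motion=[{"claw": 1,"offset": [0,0,0.9],"delta_rot": [0,0,0]},{"claw": 1,"offset": [0,0,0.9],"delta_rot": [0,0,0]},{"claw": 1,"offset": [0,0,0.9],"delta_rot": [0,0,0]},{"claw": 1,"offset": [0,0,0.9],"delta_rot": [0,0,0]},{"claw": 1,"offset": [0,0,0.9],"delta_rot": [0,0,0]},{"claw": 1,"offset": [0.22,-0.985,0],"delta_rot": [0,0,0]},{"claw": 1,"offset": [0.22,-0.985,0],"delta_rot": [0,0,0]},{"claw": 1,"offset": [0.22,-0.985,0],"delta_rot": [0,0,0]},{"claw": 1,"offset": [0.22,-0.985,0],"delta_rot": [0,0,0]},{"claw": 1,"offset": [0.22,-0.985,0],"delta_rot": [0,0,0]},{"claw": 1,"offset": [0.22,-0.985,0],"delta_rot": [0,0,0]},{"claw": 1,"offset": [0.22,-0.985,0],"delta_rot": [0,0,0]},{"claw": 1,"offset": [0.22,-0.985,0],"delta_rot": [0,0,0]},{"claw": 1,"offset": [0,0,-1],"delta_rot": [0,0,0]},{"claw": 1,"offset": [0,0,-1],"delta_rot": [0,0,0]},{"claw": 1,"offset": [0,0,0],"delta_rot": [0,0,0]},{"claw": 1,"offset": [0,0,0],"delta_rot": [0,0,0]},{"claw": 1,"offset": [0,0,0],"delta_rot": [0,0,0]}])

```text
t: 26.98
tool_pos: [0.5357, 0.1869, 0.1516]
eef_rot: [-3.141, -0.034, -0.001]
ft_force: [-0.2, -0.4, -1.6]
finger_gap: 0.293
grasp_force: 25.0
```

>>> apply_moves(motion=[{"claw": 1,"offset": [0,-0.03,-0.5],"delta_rot": [0,0,0]},{"claw": 1,"offset": [0,0,-0.5],"delta_rot": [0,0,0]},{"claw": 1,"offset": [0,0,-0.3],"delta_rot": [0,0,0]},{"claw": 1,"offset": [0,0,-0.3],"delta_rot": [0,0,0]},{"claw": 1,"offset": [0,0,-0.2],"delta_rot": [0,0,0]},{"claw": 1,"offset": [0,0,0],"delta_rot": [0,0,0]},{"claw": 1,"offset": [0,0,0],"delta_rot": [0,0,0]}])

```text
t: 27.57
tool_pos: [0.5355, 0.1859, 0.1065]
eef_rot: [-3.141, -0.033, -0.0]
ft_force: [0.6, -0.3, -0.4]
finger_gap: 0.289
grasp_force: 25.0
```

>>> apply_moves(motion=[{"claw": 1,"offset": [0,0,-0.4],"delta_rot": [0,0,0]},{"claw": 1,"offset": [0,0,-0.4],"delta_rot": [0,0,0]},{"claw": 1,"offset": [0,0,-0.2],"delta_rot": [0,0,0]},{"claw": 1,"offset": [0,0,-0.2],"delta_rot": [0,0,0]},{"claw": 1,"offset": [0,0,0],"delta_rot": [0,0,0]},{"claw": 1,"offset": [0,0,0],"delta_rot": [0,0,0]}])

```text
t: 28.07
tool_pos: [0.5351, 0.1857, 0.0758]
eef_rot: [3.141, 0.033, -0.001]
ft_force: [0.8, -0.6, -1.1]
finger_gap: 0.287
grasp_force: 25.0
```

>>> apply_moves(motion=[{"claw": 0.4,"offset": [0,0,0],"delta_rot": [0,0,0]},{"claw": 0.4,"offset": [0,0,0],"delta_rot": [0,0,0]},{"claw": 0.4,"offset": [0,0,0],"delta_rot": [0,0,0]},{"claw": 0.4,"offset": [0,0,0],"delta_rot": [0,0,0]},{"claw": 0.4,"offset": [0,0,0],"delta_rot": [0,0,0]},{"claw": 0.4,"offset": [0,0,0.4],"delta_rot": [0,0,0]},{"claw": 0.4,"offset": [0,0,0.8],"delta_rot": [0,0,0]},{"claw": 0.4,"offset": [0,0,1],"delta_rot": [0,0,0]},{"claw": 0.4,"offset": [0,0,1],"delta_rot": [0,0,0]},{"claw": 0.4,"offset": [0,0,0.8],"delta_rot": [0,0,0]},{"claw": 0.4,"offset": [0.017,1,0],"delta_rot": [0,0,0]},{"claw": 0.4,"offset": [0.017,1,0],"delta_rot": [0,0,0]},{"claw": 0.4,"offset": [0.017,1,0],"delta_rot": [0,0,0]},{"claw": 0.4,"offset": [0.017,1,0],"delta_rot": [0,0,0]},{"claw": 0.4,"offset": [0.017,1,0],"delta_rot": [0,0,0]},{"claw": 0.4,"offset": [0.017,1,0],"delta_rot": [0,0,0]},{"claw": 0.4,"offset": [0.017,1,0],"delta_rot": [0,0,0]},{"claw": 0.4,"offset": [0.017,1,0],"delta_rot": [0,0,0]},{"claw": 0.4,"offset": [0,0.1,-0.8],"delta_rot": [0,0,0]},{"claw": 0.4,"offset": [0,0,-0.8],"delta_rot": [0,0,0]}])

```text
t: 29.73
tool_pos: [0.5397, 0.3911, 0.1383]
eef_rot: [-3.139, -0.037, -0.008]
ft_force: [-0.5, -0.5, 0.3]
finger_gap: 0.601
grasp_force: 0.0
```

>>> apply_moves(motion=[{"claw": 0.4,"offset": [0,0,0],"delta_rot": [0,0,0]},{"claw": 0.4,"offset": [0,0,0],"delta_rot": [0,0,0]}])

```text
t: 29.9
tool_pos: [0.5378, 0.3879, 0.1358]
eef_rot: [3.14, 0.033, -0.004]
ft_force: [0.3, 0.3, 0.8]
finger_gap: 0.604
grasp_force: 0.0
```

Run:
```python
from h import *
s=grab("side"); print(bot.get_obs()["tool_pos"])
for p in pins(s,.096): print("side",p[0].round(4))
t=grab("top")
for p in pins(t,.096): print("top",p[0].round(4))
chips(t)
```

```text
[0.5387974  0.38815321 0.13691057]
side [0.476  0.1885 0.476  0.1879 0.0156 0.0954]
side [0.5937 0.3972 0.5935 0.396  0.0229 0.1056]
side [0.5404 0.3882 0.543  0.387  0.0231 0.1046]
top [0.5868 0.3958 0.5853 0.3951 0.0122 0.1092]
top [0.5332 0.1835 0.5336 0.1835 0.0099 0.095 ]
top [0.4772 0.1825 0.4773 0.1811 0.0108 0.095 ]
chip px [318. 194.] 76 plate [ 0.051 -0.184] z [0.014 0.019 0.023]
chip px [309. 210.] 34 plate [-0.009 -0.148] z [0.016 0.019 0.023]
chip px [315. 225.] 99 plate [-0.062 -0.169] z [0.017 0.025 0.031]
```

Pins 0 and 1 are seated (tops at 0.095). On to pin 2.

>>> apply_moves(motion=[{"claw": 0.4,"offset": [0,0,-0.8],"delta_rot": [0,0,0]},{"claw": 0.4,"offset": [0,0,-0.7],"delta_rot": [0,0,0]},{"claw": 0.4,"offset": [0,0,-0.4],"delta_rot": [0,0,0]},{"claw": 0.4,"offset": [0,0,0],"delta_rot": [0,0,0]},{"claw": 0.4,"offset": [0,0,0],"delta_rot": [0,0,0]},{"claw": 1,"offset": [0,0,0],"delta_rot": [0,0,0]},{"claw": 1,"offset": [0,0,0],"delta_rot": [0,0,0]},{"claw": 1,"offset": [0,0,0],"delta_rot": [0,0,0]},{"claw": 1,"offset": [0,0,0],"delta_rot": [0,0,0]},{"claw": 1,"offset": [0,0,0],"delta_rot": [0,0,0]},{"claw": 1,"offset": [0,0,0],"delta_rot": [0,0,0]},{"claw": 1,"offset": [0,0,0],"delta_rot": [0,0,0]},{"claw": 1,"offset": [0,0,0],"delta_rot": [0,0,0]},{"claw": 1,"offset": [0,0,0],"delta_rot": [0,0,0]}])

```text
t: 31.17
tool_pos: [0.5389, 0.3884, 0.0893]
eef_rot: [-3.141, -0.033, -0.001]
ft_force: [-0.6, 0.3, 2.9]
finger_gap: 0.288
grasp_force: 25.0
```

>>> apply_moves(motion=[{"claw": 1,"offset": [0,0,0.9],"delta_rot": [0,0,0]},{"claw": 1,"offset": [0,0,0.9],"delta_rot": [0,0,0]},{"claw": 1,"offset": [0,0,0.9],"delta_rot": [0,0,0]},{"claw": 1,"offset": [0,0,0.9],"delta_rot": [0,0,0]},{"claw": 1,"offset": [0,0,0.9],"delta_rot": [0,0,0]},{"claw": 1,"offset": [0.263,-1,0],"delta_rot": [0,0,0]},{"claw": 1,"offset": [0.263,-1,0],"delta_rot": [0,0,0]},{"claw": 1,"offset": [0.263,-1,0],"delta_rot": [0,0,0]},{"claw": 1,"offset": [0.263,-1,0],"delta_rot": [0,0,0]},{"claw": 1,"offset": [0.263,-1,0],"delta_rot": [0,0,0]},{"claw": 1,"offset": [0.263,-1,0],"delta_rot": [0,0,0]},{"claw": 1,"offset": [0.263,-1,0],"delta_rot": [0,0,0]},{"claw": 1,"offset": [0.263,-1,0],"delta_rot": [0,0,0]},{"claw": 1,"offset": [0,-0.04,-1],"delta_rot": [0,0,0]},{"claw": 1,"offset": [0,0,-1],"delta_rot": [0,0,0]},{"claw": 1,"offset": [0,0,0],"delta_rot": [0,0,0]},{"claw": 1,"offset": [0,0,0],"delta_rot": [0,0,0]},{"claw": 1,"offset": [0,0,0],"delta_rot": [0,0,0]}])

```text
t: 32.67
tool_pos: [0.5916, 0.1876, 0.1517]
eef_rot: [-3.141, -0.034, -0.001]
ft_force: [0.8, -0.3, -1.4]
finger_gap: 0.287
grasp_force: 25.0
```

>>> apply_moves(motion=[{"claw": 1,"offset": [0,-0.01,-0.5],"delta_rot": [0,0,0]},{"claw": 1,"offset": [0,0,-0.5],"delta_rot": [0,0,0]},{"claw": 1,"offset": [0,0,-0.3],"delta_rot": [0,0,0]},{"claw": 1,"offset": [0,0,-0.3],"delta_rot": [0,0,0]},{"claw": 1,"offset": [0,0,-0.2],"delta_rot": [0,0,0]},{"claw": 1,"offset": [0,0,0],"delta_rot": [0,0,0]},{"claw": 1,"offset": [0,0,0],"delta_rot": [0,0,0]}])

```text
t: 33.25
tool_pos: [0.5915, 0.1872, 0.1065]
eef_rot: [-3.141, -0.033, -0.0]
ft_force: [0.7, -1.1, -1.9]
finger_gap: 0.289
grasp_force: 25.0
```

>>> apply_moves(motion=[{"claw": 1,"offset": [0,0,-0.4],"delta_rot": [0,0,0]},{"claw": 1,"offset": [0,0,-0.4],"delta_rot": [0,0,0]},{"claw": 1,"offset": [0,0,-0.2],"delta_rot": [0,0,0]},{"claw": 1,"offset": [0,0,-0.2],"delta_rot": [0,0,0]},{"claw": 1,"offset": [0,0,0],"delta_rot": [0,0,0]},{"claw": 1,"offset": [0,0,0],"delta_rot": [0,0,0]}])

```text
t: 33.75
tool_pos: [0.5912, 0.187, 0.0758]
eef_rot: [3.141, 0.033, -0.001]
ft_force: [-0.2, -0.3, -1.5]
finger_gap: 0.293
grasp_force: 25.0
```

>>> apply_moves(motion=[{"claw": 0.4,"offset": [0,0,0],"delta_rot": [0,0,0]},{"claw": 0.4,"offset": [0,0,0],"delta_rot": [0,0,0]},{"claw": 0.4,"offset": [0,0,0],"delta_rot": [0,0,0]},{"claw": 0.4,"offset": [0,0,0],"delta_rot": [0,0,0]},{"claw": 0.4,"offset": [0,0,0],"delta_rot": [0,0,0]},{"claw": 0.4,"offset": [0,0,0.4],"delta_rot": [0,0,0]},{"claw": 0.4,"offset": [0,0,0.8],"delta_rot": [0,0,0]},{"claw": 0.4,"offset": [0,0,1],"delta_rot": [0,0,0]},{"claw": 0.4,"offset": [0,0,1],"delta_rot": [0,0,0]},{"claw": 0.4,"offset": [0,0,0.8],"delta_rot": [0,0,0]},{"claw": 0.4,"offset": [-0.03,1,0],"delta_rot": [0,0,0]},{"claw": 0.4,"offset": [-0.03,1,0],"delta_rot": [0,0,0]},{"claw": 0.4,"offset": [-0.03,1,0],"delta_rot": [0,0,0]},{"claw": 0.4,"offset": [-0.03,1,0],"delta_rot": [0,0,0]},{"claw": 0.4,"offset": [-0.03,1,0],"delta_rot": [0,0,0]},{"claw": 0.4,"offset": [-0.03,1,0],"delta_rot": [0,0,0]},{"claw": 0.4,"offset": [-0.03,1,0],"delta_rot": [0,0,0]},{"claw": 0.4,"offset": [0,1,0],"delta_rot": [0,0,0]},{"claw": 0.4,"offset": [0,0.25,-0.8],"delta_rot": [0,0,0]},{"claw": 0.4,"offset": [0,0,-0.8],"delta_rot": [0,0,0]}])

```text
t: 35.42
tool_pos: [0.587, 0.3967, 0.1386]
eef_rot: [-3.138, -0.038, -0.009]
ft_force: [0.2, 0.4, -0.8]
finger_gap: 0.6
grasp_force: 0.0
```

>>> apply_moves(motion=[{"claw": 0.4,"offset": [0,0,0],"delta_rot": [0,0,0]},{"claw": 0.4,"offset": [0,0,0],"delta_rot": [0,0,0]},{"claw": 0.4,"offset": [0,0,0],"delta_rot": [0,0,0]}])

```text
t: 35.67
tool_pos: [0.5867, 0.3932, 0.1375]
eef_rot: [-3.141, -0.032, -0.002]
ft_force: [-0.1, -1.1, 0.2]
finger_gap: 0.6
grasp_force: 0.0
```

>>> apply_moves(motion=[{"claw": 0.4,"offset": [-0.02,0,-0.8],"delta_rot": [0,0,0]},{"claw": 0.4,"offset": [0,0,-0.7],"delta_rot": [0,0,0]},{"claw": 0.4,"offset": [0,0,-0.4],"delta_rot": [0,0,0]},{"claw": 0.4,"offset": [0,0,0],"delta_rot": [0,0,0]},{"claw": 0.4,"offset": [0,0,0],"delta_rot": [0,0,0]},{"claw": 1,"offset": [0,0,0],"delta_rot": [0,0,0]},{"claw": 1,"offset": [0,0,0],"delta_rot": [0,0,0]},{"claw": 1,"offset": [0,0,0],"delta_rot": [0,0,0]},{"claw": 1,"offset": [0,0,0],"delta_rot": [0,0,0]},{"claw": 1,"offset": [0,0,0],"delta_rot": [0,0,0]},{"claw": 1,"offset": [0,0,0],"delta_rot": [0,0,0]},{"claw": 1,"offset": [0,0,0],"delta_rot": [0,0,0]},{"claw": 1,"offset": [0,0,0],"delta_rot": [0,0,0]},{"claw": 1,"offset": [0,0,0],"delta_rot": [0,0,0]}])

```text
t: 36.83
tool_pos: [0.5858, 0.3935, 0.0893]
eef_rot: [-3.141, -0.033, -0.001]
ft_force: [-0.6, 0.2, 2.4]
finger_gap: 0.289
grasp_force: 25.0
```

>>> apply_moves(motion=[{"claw": 1,"offset": [0,0,0.9],"delta_rot": [0,0,0]},{"claw": 1,"offset": [0,0,0.9],"delta_rot": [0,0,0]},{"claw": 1,"offset": [0,0,0.9],"delta_rot": [0,0,0]},{"claw": 1,"offset": [0,0,0.9],"delta_rot": [0,0,0]},{"claw": 1,"offset": [0,0,0.9],"delta_rot": [0,0,0]},{"claw": 1,"offset": [0.3,-1,0],"delta_rot": [0,0,0.62]},{"claw": 1,"offset": [0.3,-1,0],"delta_rot": [0,0,0.62]},{"claw": 1,"offset": [0.3,-1,0],"delta_rot": [0,0,0.62]},{"claw": 1,"offset": [0.3,-1,0],"delta_rot": [0,0,0.62]},{"claw": 1,"offset": [0.3,-1,0],"delta_rot": [0,0,0.62]},{"claw": 1,"offset": [0.3,-1,0],"delta_rot": [0,0,0.62]},{"claw": 1,"offset": [0.3,-1,0],"delta_rot": [0,0,0.62]},{"claw": 1,"offset": [0.3,-1,0],"delta_rot": [0,0,0.62]},{"claw": 1,"offset": [0.06,-0.19,-1],"delta_rot": [0,0,0]},{"claw": 1,"offset": [0,0,-1],"delta_rot": [0,0,0]},{"claw": 1,"offset": [0,0,0],"delta_rot": [0,0,0]},{"claw": 1,"offset": [0,0,0],"delta_rot": [0,0,0]},{"claw": 1,"offset": [0,0,0],"delta_rot": [0,0,0]}])

```text
t: 38.33
tool_pos: [0.6473, 0.1889, 0.1516]
eef_rot: [-3.061, -0.708, -0.001]
ft_force: [0.3, 0.2, -1.3]
finger_gap: 0.292
grasp_force: 25.0
```

>>> apply_moves(motion=[{"claw": 1,"offset": [0,0,-0.5],"delta_rot": [0,0,0]},{"claw": 1,"offset": [0,0,-0.5],"delta_rot": [0,0,0]},{"claw": 1,"offset": [0,0,-0.3],"delta_rot": [0,0,0]},{"claw": 1,"offset": [0,0,-0.3],"delta_rot": [0,0,0]},{"claw": 1,"offset": [0,0,-0.2],"delta_rot": [0,0,0]},{"claw": 1,"offset": [0,0,0],"delta_rot": [0,0,0]},{"claw": 1,"offset": [0,0,0],"delta_rot": [0,0,0]}])

```text
t: 38.92
tool_pos: [0.6469, 0.1885, 0.1058]
eef_rot: [-3.061, -0.707, 0.001]
ft_force: [0.5, 0.2, -1.4]
finger_gap: 0.291
grasp_force: 25.0
```

>>> apply_moves(motion=[{"claw": 1,"offset": [0,0,-0.4],"delta_rot": [0,0,0]},{"claw": 1,"offset": [0,0,-0.4],"delta_rot": [0,0,0]},{"claw": 1,"offset": [0,0,-0.2],"delta_rot": [0,0,0]},{"claw": 1,"offset": [0,0,-0.2],"delta_rot": [0,0,0]},{"claw": 1,"offset": [0,0,0],"delta_rot": [0,0,0]},{"claw": 1,"offset": [0,0,0],"delta_rot": [0,0,0]}])

```text
t: 39.42
tool_pos: [0.6471, 0.1885, 0.0759]
eef_rot: [-3.061, -0.707, 0.0]
ft_force: [0.0, -0.4, -2.1]
finger_gap: 0.288
grasp_force: 25.0
```

Release, rise, and retreat toward the robot.

>>> apply_moves(motion=[{"claw": 0.4,"offset": [0,0,0],"delta_rot": [0,0,0]},{"claw": 0.4,"offset": [0,0,0],"delta_rot": [0,0,0]},{"claw": 0.4,"offset": [0,0,0],"delta_rot": [0,0,0]},{"claw": 0.4,"offset": [0,0,0],"delta_rot": [0,0,0]},{"claw": 0.4,"offset": [0,0,0],"delta_rot": [0,0,0]},{"claw": 0.4,"offset": [0,0,0.4],"delta_rot": [0,0,0]},{"claw": 0.4,"offset": [0,0,0.8],"delta_rot": [0,0,0]},{"claw": 0.4,"offset": [0,0,1],"delta_rot": [0,0,0]},{"claw": 0.4,"offset": [0,0,1],"delta_rot": [0,0,0]},{"claw": 0.4,"offset": [0,0,1],"delta_rot": [0,0,0]},{"claw": 0.4,"offset": [-1,0,1],"delta_rot": [0,0,0]},{"claw": 0.4,"offset": [-1,0,1],"delta_rot": [0,0,-0.6]},{"claw": 0.4,"offset": [-1,0,1],"delta_rot": [0,0,-0.7]},{"claw": 0.4,"offset": [-1,0,1],"delta_rot": [0,0,-0.7]},{"claw": 0.4,"offset": [-1,0,1],"delta_rot": [0,0,-0.7]},{"claw": 0.4,"offset": [-1,0,1],"delta_rot": [0,0,-0.7]},{"claw": 0.4,"offset": [-1,0,0],"delta_rot": [0,0,-0.7]},{"claw": 0.4,"offset": [-1,0,0],"delta_rot": [0,0,-0.7]},{"claw": 0.4,"offset": [0,0,0],"delta_rot": [0,0,0]},{"claw": 0.4,"offset": [0,0,0],"delta_rot": [0,0,0]}])

```text
t: 41.08
tool_pos: [0.4459, 0.1886, 0.3326]
eef_rot: [-3.141, -0.057, -0.003]
ft_force: [0.2, 0.9, 0.2]
finger_gap: 0.598
grasp_force: 0.0
```

Run:
```python
from h import *
t=grab("top"); s=grab("side"); w=grab("wrist"); o=bot.get_obs(); print(o["tool_pos"])
for n,i in (("top",t),("side",s),("wrist",w)):
    for p in pins(i,.096): print(n,p[0].round(4))
chips(t); save(s,"send.png",(160,120,500,320),2.2); save(t,"tend.png",(100,90,460,300),2.2)
for c,A,r,q,m in blobs(t,(55,150,60),(75,255,255),200): print("canister",np.median(dpts(t,m),0).round(4))
for c,A,r,q,m in blobs(t,(0,80,20),(16,255,130),100): print("brown",np.median(dpts(t,m),0).round(3))
```

```text
[0.44814994 0.18851692 0.33173023]
top [0.6455 0.1863 0.646  0.1859 0.0111 0.0948]
top [0.5889 0.185  0.5889 0.1846 0.0108 0.0949]
top [0.5344 0.1832 0.534  0.1823 0.0108 0.0946]
side [0.645  0.1921 0.6425 0.1935 0.0151 0.0955]
side [0.5892 0.1899 0.5877 0.1922 0.0163 0.0956]
side [0.5322 0.1893 0.5312 0.1903 0.016  0.0951]
side [0.4767 0.188  0.4758 0.1892 0.0165 0.0958]
wrist [0.6363 0.1908 0.6369 0.1909 0.0068 0.0953]
wrist [0.5905 0.1879 0.5903 0.1882 0.0123 0.0961]
wrist [0.5345 0.1864 0.5344 0.1864 0.0121 0.096 ]
wrist [0.4795 0.1854 0.4795 0.1854 0.0125 0.0962]
chip px [318. 196.] 122 plate [ 0.04  -0.182] z [0.013 0.018 0.023]
chip px [316. 217.] 31 plate [-0.034 -0.174] z [0.016 0.02  0.023]
canister [0.7255 0.2732 0.1293]
brown [ 0.825 -0.437  0.018]
brown [0.533 0.383 0.067]
brown [ 0.402 -1.051 -0.346]
brown [ 0.471 -0.39   0.081]
```

View pics/tend.png

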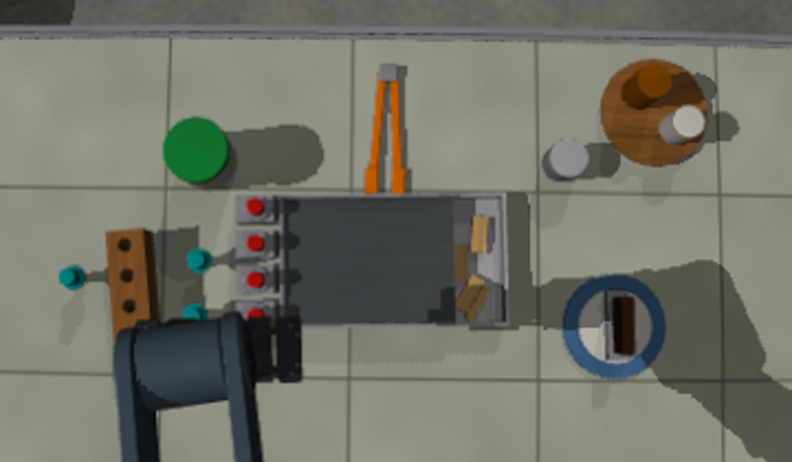

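View pics/send.png

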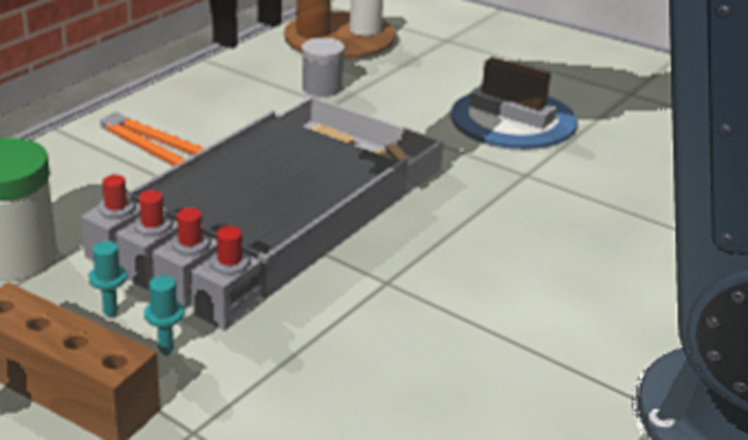

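All four pins sit in the forks: (115,192), (150,208), (189,228) and (229,246) in the side view, with tops at 96 mm. The chips are in the trough, the scraper stands flat on the trivet, the bystanders haven't moved, and the arm is clear.

```bash
python3 -c "
from cell import bot
print(bot.finish_job())"
```

```text
the job is handed in; nothing more can be done
None
```

The job is handed in, and no verdict came back: by my last camera check all four chips were in the trough, all four pins were seated in the forks, the scraper was standing on the trivet, and the canister, spice tin and tongs looked undisturbed.

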